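# Open the canisters and set out the tumblers

## Task

Get the pantry shelf ready for serving drinks. Open both canisters, one after the other: with the wooden stopper still down in the mouth, rock its knob about ten degrees over to each end of the long mouth, to and fro at least two full times, then go on rocking while you lift until it comes free, and put it in the wooden spoon rest before starting on the other. Stand every tumbler on the shelf upright in a well of its own in the serving board, and leave the rice container, creamer and timer where they are.

Things in the scene. Friction and masses are not known exactly. Their poses are not given: they have to be found in the camera images.
- stopper1_knob (a point): Loose wooden stopper 1, shutting canister 1. Point: centre of its square knob (30 x 30 mm, 23 mm down and 22 mm up from here). Under the knob a tapered plug: 36 mm in x, 52 (foot) to 56 mm (top) in y, 30 mm tall, black ribs on its y ends, flat foot 54 mm below the point. z up the knob; 160 g; stands on its foot. Seated, the point is 132 mm above the shelf and 22 mm of plug are in the mouth.
- canister1_foot (a point): Fixed white stoneware canister 1: 76 (x) by 110 (y) mm, 100 mm tall, mouth 40 (x) by 80 (y) mm in its top. Origin: centre of its underside; z up; the stopper has its yaw. Sprung beads at the mouth's y ends hold the stopper's ribs: rock the stopper about the x axis, pivoting near the mouth, knob swinging to +y and -y (10 to 20 N); it is free once raised about 25 mm.
- stopper2_knob (a point): Loose wooden stopper 2, shutting canister 2. Point: centre of its square knob (30 x 30 mm, 23 mm down and 22 mm up from here). Under the knob a tapered plug: 36 mm in x, 52 (foot) to 56 mm (top) in y, 30 mm tall, black ribs on its y ends, flat foot 54 mm below the point. z up the knob; 160 g; stands on its foot. Seated, the point is 132 mm above the shelf and 22 mm of plug are in the mouth.
- canister2_foot (a point): Fixed white stoneware canister 2: 76 (x) by 110 (y) mm, 100 mm tall, mouth 40 (x) by 80 (y) mm in its top. Origin: centre of its underside; z up; the stopper has its yaw. Sprung beads at the mouth's y ends hold the stopper's ribs: rock the stopper about the x axis, pivoting near the mouth, knob swinging to +y and -y (10 to 20 N); it is free once raised about 25 mm.
- rest: Fixed wooden spoon rest: a shallow oblong dish, 130 mm (x) by 220 mm (y), 24 mm tall, walls 8 mm thick, inner floor 8 mm above the shelf, open on top. Origin: centre of its underside; long side along its y; z up.
- board_hole0 (a point): Centre of the mouth of well 0 (-y end of three in a row along y, 90 mm apart) in the fixed wooden serving board, 110 mm (x) by 290 mm (y), 20 mm tall. Round well, 69 mm across, 14 mm deep, mouth 20 mm above the shelf. Axes are the board's.
- board_hole1 (a point): Centre of the mouth of well 1 (middle of three in a row along y, 90 mm apart) in the fixed wooden serving board, 110 mm (x) by 290 mm (y), 20 mm tall. Round well, 69 mm across, 14 mm deep, mouth 20 mm above the shelf. Axes are the board's.
- board_hole2 (a point): Centre of the mouth of well 2 (+y end of three in a row along y, 90 mm apart) in the fixed wooden serving board, 110 mm (x) by 290 mm (y), 20 mm tall. Round well, 69 mm across, 14 mm deep, mouth 20 mm above the shelf. Axes are the board's.
- tumbler1_mid (a point): Short straight glass tumbler 1, 60 mm across, 80 mm tall, 180 g, standing upright. Origin of this point: on its axis, half-way up. z points up. May be absent (None).
- tumbler2_mid (a point): Short straight glass tumbler 2, 60 mm across, 80 mm tall, 180 g, standing upright. Origin of this point: on its axis, half-way up. z points up. May be absent (None).
- tumbler3_mid (a point): Short straight glass tumbler 3, 60 mm across, 80 mm tall, 180 g, standing upright. Origin of this point: on its axis, half-way up. z points up. May be absent (None).
- rice_mid (a point): Bystander: closed white plastic rice container, 100 x 160 mm, 123 mm tall, with a grey latch lid. Origin: its centre, 60 mm up.
- creamer_mid (a point): Bystander: blue ceramic creamer, 72 mm across, 90 mm tall, with a handle. Origin: on its axis, 45 mm up.
- timer_mid (a point): Bystander: stainless steel kitchen timer, 68 mm across, 73 mm tall, dial on top. Origin: on its axis, 25 mm up.
Not all that is in view belongs to the job. What is shaped like the part that bears tumbler2_mid but green or purple is not meant.

How it is judged (in metres and radians):
On the way, in this order (a step that is already met when the one before it is completed fails the run):
1. a stopper, still in its mouth, leans at least 6 degrees to one end (knob towards the canister's +y) (((angle between stopper1_knob's own z axis and vertical above 0.1 rad and y of canister1_foot in the frame of stopper1_knob above 0.004 m and z of stopper1_knob in the frame of canister1_foot below 0.147 m and horizontal distance between stopper1_knob and canister1_foot below 0.035 m) or (angle between stopper2_knob's own z axis and vertical above 0.1 rad and y of canister2_foot in the frame of stopper2_knob above 0.004 m and z of stopper2_knob in the frame of canister2_foot below 0.147 m and horizontal distance between stopper2_knob and canister2_foot below 0.035 m))), for 0.04 s.
2. a stopper, still in its mouth, leans at least 6 degrees to the other end (knob towards -y) (((angle between stopper1_knob's own z axis and vertical above 0.1 rad and y of canister1_foot in the frame of stopper1_knob below -0.004 m and z of stopper1_knob in the frame of canister1_foot below 0.147 m and horizontal distance between stopper1_knob and canister1_foot below 0.035 m) or (angle between stopper2_knob's own z axis and vertical above 0.1 rad and y of canister2_foot in the frame of stopper2_knob below -0.004 m and z of stopper2_knob in the frame of canister2_foot below 0.147 m and horizontal distance between stopper2_knob and canister2_foot below 0.035 m))), for 0.04 s.
3. a stopper, still in its mouth, leans at least 6 degrees to the first end again (knob towards +y) (((angle between stopper1_knob's own z axis and vertical above 0.1 rad and y of canister1_foot in the frame of stopper1_knob above 0.004 m and z of stopper1_knob in the frame of canister1_foot below 0.147 m and horizontal distance between stopper1_knob and canister1_foot below 0.035 m) or (angle between stopper2_knob's own z axis and vertical above 0.1 rad and y of canister2_foot in the frame of stopper2_knob above 0.004 m and z of stopper2_knob in the frame of canister2_foot below 0.147 m and horizontal distance between stopper2_knob and canister2_foot below 0.035 m))), for 0.04 s.
4. a stopper has come out (((horizontal distance between stopper1_knob and canister1_foot above 0.07 m or z of stopper1_knob in the frame of canister1_foot above 0.165 m) or (horizontal distance between stopper2_knob and canister2_foot above 0.07 m or z of stopper2_knob in the frame of canister2_foot above 0.165 m))), for 0.04 s.
5. with that one in the spoon rest, the other stopper, still in its mouth, leans at least 6 degrees to one end (knob towards +y) ((((x of stopper1_knob in the frame of rest between -0.06 and 0.06 m and y of stopper1_knob in the frame of rest between -0.105 and 0.105 m and height (world z) of stopper1_knob below 0.075 m and linear speed of stopper1 below 0.03 m/s and angular speed of stopper1 below 0.3 rad/s) and (angle between stopper2_knob's own z axis and vertical above 0.1 rad and y of canister2_foot in the frame of stopper2_knob above 0.004 m and z of stopper2_knob in the frame of canister2_foot below 0.147 m and horizontal distance between stopper2_knob and canister2_foot below 0.035 m)) or ((x of stopper2_knob in the frame of rest between -0.06 and 0.06 m and y of stopper2_knob in the frame of rest between -0.105 and 0.105 m and height (world z) of stopper2_knob below 0.075 m and linear speed of stopper2 below 0.03 m/s and angular speed of stopper2 below 0.3 rad/s) and (angle between stopper1_knob's own z axis and vertical above 0.1 rad and y of canister1_foot in the frame of stopper1_knob above 0.004 m and z of stopper1_knob in the frame of canister1_foot below 0.147 m and horizontal distance between stopper1_knob and canister1_foot below 0.035 m)))), for 0.04 s.
6. the other stopper, still in its mouth, leans at least 6 degrees to the other end (knob towards -y) ((((x of stopper1_knob in the frame of rest between -0.06 and 0.06 m and y of stopper1_knob in the frame of rest between -0.105 and 0.105 m and height (world z) of stopper1_knob below 0.075 m and linear speed of stopper1 below 0.03 m/s and angular speed of stopper1 below 0.3 rad/s) and (angle between stopper2_knob's own z axis and vertical above 0.1 rad and y of canister2_foot in the frame of stopper2_knob below -0.004 m and z of stopper2_knob in the frame of canister2_foot below 0.147 m and horizontal distance between stopper2_knob and canister2_foot below 0.035 m)) or ((x of stopper2_knob in the frame of rest between -0.06 and 0.06 m and y of stopper2_knob in the frame of rest between -0.105 and 0.105 m and height (world z) of stopper2_knob below 0.075 m and linear speed of stopper2 below 0.03 m/s and angular speed of stopper2 below 0.3 rad/s) and (angle between stopper1_knob's own z axis and vertical above 0.1 rad and y of canister1_foot in the frame of stopper1_knob below -0.004 m and z of stopper1_knob in the frame of canister1_foot below 0.147 m and horizontal distance between stopper1_knob and canister1_foot below 0.035 m)))), for 0.04 s.
7. the other stopper, still in its mouth, leans at least 6 degrees to the first end again (knob towards +y) ((((x of stopper1_knob in the frame of rest between -0.06 and 0.06 m and y of stopper1_knob in the frame of rest between -0.105 and 0.105 m and height (world z) of stopper1_knob below 0.075 m and linear speed of stopper1 below 0.03 m/s and angular speed of stopper1 below 0.3 rad/s) and (angle between stopper2_knob's own z axis and vertical above 0.1 rad and y of canister2_foot in the frame of stopper2_knob above 0.004 m and z of stopper2_knob in the frame of canister2_foot below 0.147 m and horizontal distance between stopper2_knob and canister2_foot below 0.035 m)) or ((x of stopper2_knob in the frame of rest between -0.06 and 0.06 m and y of stopper2_knob in the frame of rest between -0.105 and 0.105 m and height (world z) of stopper2_knob below 0.075 m and linear speed of stopper2 below 0.03 m/s and angular speed of stopper2 below 0.3 rad/s) and (angle between stopper1_knob's own z axis and vertical above 0.1 rad and y of canister1_foot in the frame of stopper1_knob above 0.004 m and z of stopper1_knob in the frame of canister1_foot below 0.147 m and horizontal distance between stopper1_knob and canister1_foot below 0.035 m)))), for 0.04 s.
8. both stoppers are out ((horizontal distance between stopper1_knob and canister1_foot above 0.07 m or z of stopper1_knob in the frame of canister1_foot above 0.165 m) and (horizontal distance between stopper2_knob and canister2_foot above 0.07 m or z of stopper2_knob in the frame of canister2_foot above 0.165 m)), for 0.04 s.
At the end, for the whole second after the job is handed in: Both stoppers lie or stand at rest in the spoon rest (knob centre within its outline less about 5 mm, lower than 75 mm); every tumbler stands upright (within 0.1 rad) and at rest in a well of the board, its axis within 9 mm of the well's centre (x of stopper1_knob in the frame of rest between -0.06 and 0.06 m and y of stopper1_knob in the frame of rest between -0.105 and 0.105 m and height (world z) of each of stopper1_knob, stopper2_knob below 0.075 m and linear speed of each of stopper1, stopper2, tumbler1, tumbler2, tumbler3 below 0.03 m/s and angular speed of each of stopper1, stopper2 below 0.3 rad/s and x of stopper2_knob in the frame of rest between -0.06 and 0.06 m and y of stopper2_knob in the frame of rest between -0.105 and 0.105 m and (horizontal distance between tumbler1_mid and board_hole0 below 0.009 m or horizontal distance between tumbler1_mid and board_hole1 below 0.009 m or horizontal distance between tumbler1_mid and board_hole2 below 0.009 m) and height (world z) of each of tumbler1_mid, tumbler2_mid, tumbler3_mid below 0.0495 m and angle between each of tumbler1_mid, tumbler2_mid, tumbler3_mid's own z axis and vertical below 0.1 rad and (horizontal distance between tumbler2_mid and board_hole0 below 0.009 m or horizontal distance between tumbler2_mid and board_hole1 below 0.009 m or horizontal distance between tumbler2_mid and board_hole2 below 0.009 m) and (horizontal distance between tumbler3_mid and board_hole0 below 0.009 m or horizontal distance between tumbler3_mid and board_hole1 below 0.009 m or horizontal distance between tumbler3_mid and board_hole2 below 0.009 m)); the robot touches nothing.
It fails at once if the rice is pushed more than 30 mm (distance of rice_mid from where it was at the start of the episode above 0.03 m).
It fails at once if the creamer is pushed more than 30 mm (distance of creamer_mid from where it was at the start of the episode above 0.03 m).
It fails at once if the timer is pushed more than 30 mm (distance of timer_mid from where it was at the start of the episode above 0.03 m).
Of tumbler1, tumbler2, tumbler3 only 2 to 3 are there at a start; the rules pass over those that are not, and their reading is None.
At some moment in a run one of tumbler1, tumbler2, tumbler3 may be knocked a few centimetres aside while the robot is not near it.
Once in a run the grip may slacken for a moment while it holds something.
It also fails if it takes over 208 s, if anything falls off the work surface, if the arm or the gripper's body presses on something with over 40 N, if the wrist force passes 120 N, or if a joint passes its speed limit or range.

## Robot

A 6-joint arm with a two-finger parallel gripper is mounted at the origin on the work surface. World frame = base frame: x ahead of the robot, y to its left, z up, the work surface at z = 0. Lengths are in m, angles in degrees, forces in N, time in s.
With the tool pointing down it reaches from about 0.4 to 0.825 m from the base axis. Payload 7 kg.
Tool frame: the origin (TCP) lies on the centre line of the jaws, within the pads' length; the fingertips stand 14 mm ahead of it and the grasp point (between the pads) lies 5 mm behind it; z points along the fingers, x is the direction in which the jaws open and shut, and the axes are right-handed (so a half turn about z gives the same grasp; the last joint's range is limited). The gripper opens to 88 mm and grips with 3 to 60 N. Pads are 19 mm wide; open, the fingers measure 130 mm over their backs; the gripper's body (78 mm by 193 mm) begins 47 mm behind the grasp point.
Start: joints at [83.314, 20.546, 0.682, 0, -70.136, -16.507], TCP at [0.266, 0.62, 0.241] pointing down, gripper open.
Joint ranges: [-176.03, 176.03], [-82.01, 121.73], [-58.28, 71.71], [-173.87, 95.51], [-174.79, -0.11], [-173.66, 173.66]. Speed limits (degrees/s): [136.94, 136.94, 172.46, 180, 180, 180].

## Interface

Orientations are given as [roll, pitch, yaw] about the fixed x, y, z axes, in that order (R = Rz(yaw) Ry(pitch) Rx(roll)).
In Python, from plant import * gives the robot as it stands.
- The arm moves only by the shell command python3 -m handwheel 'ROWS' [OPENING]. ROWS is JSON, a list of rows, each a list of 2 entries, a list of its own where there are three numbers: the shift along the tool's x, y, z each as a share of 0.2 m, from -1 to 1, then the turn, a rotation vector about the tool's x, y, z each as a share of 360 degrees, from -1 to 1. In form: [[[tx, ty, tz], [ax, ay, az]], ...]. A call has 1 to 5 rows; each row is the pose to reach, as a shift and turn from the pose commanded when the call began, along the tool's axes at that moment, turning the shorter way round; what a row does not reach only later rows make up. A row lasts 1/12 s, in which the tool goes at most 41.7 mm and 7.16 degrees, less where a joint would pass 70% of its speed; a pose out of reach is approached as far as the arm can. A call with a number of a shift or a turn outside -1 to 1 is refused whole. A call with a gripper value outside its range is refused whole. OPENING is the closure, from -1 (fully open) to 1 (shut), set as the call begins (- or left out, the last holds). The fingers move at their own pace and stop on an object; the grip force is fixed at half the most. Time passes only in rows, so rows that repeat a pose let the fingers close. It gives the time, the measured TCP pose, the force and the opening at its end, in the units of the state.
- get_obs(): the state, without advancing time (a new reading comes with each control period).
- snapshot(name): name is "scene" or "top" or "wrist"; returns a dict with "color" (480x640x3 uint8, red, green, blue), "z_map" (480x640 float32, m along the optical axis (not along the pixel's ray), 0 where there is no reading), "intrinsics" (3x3 intrinsics, pixels), "rvec" (rotation vector, rad) and "tvec" (3), from world to camera coordinates, as OpenCV has them. Camera axes: x right, y down, z forward; pixel columns grow to the right and rows downward; lengths in m; the calibration is good to about 2 mm. The wrist camera is an equidistant fisheye: a pixel r from the principal point sees the ray r / f radians off the axis. A picture is of the moment at which its call begins.
- close_job(): hands the job in, once; it reports no verdict.
The state is a dict: "clock": time; "joint_pos": joint angles; "qvel": joint speeds; "tau": joint torques, N m; "tool_pos": TCP position; "orientation": TCP orientation; "force": force on the tool from outside, world axes, zero at the start; "moment": the same for the moment, N m; "opening": finger opening in m.
Only numpy, scipy, OpenCV 4.12 (cv2) and the standard library are available. Lean on these libraries where they do the work, as an engineer would, in place of code of your own. Each camera call takes 0.05 s, during which the arm holds its last target. There are 200 camera calls.

## Working session

There is one attempt and no reset: what is moved stays moved. The work goes in short steps, Python scripts to look and compute and a shell command to move; the robot and the scene stay as the last step left them, time stands still between calls to the robot, and variables do not carry over. Pictures are saved under pics/ and viewed, about 12 in all and at most 16, crops included, and the job is handed in when it is done.

```bash
ls; mkdir -p pics; cat > h.py <<'E'
from plant import *
import numpy as np, cv2
from scipy.spatial.transform import Rotation as R
def snap(n):
    s=snapshot(n); np.savez('pics/%s.npz'%n,**s); return s
def load(n): return dict(np.load('pics/%s.npz'%n))
def world(s,us,vs,z=None):
    K=s['intrinsics'];Rm=cv2.Rodrigues(s['rvec'])[0];t=np.ravel(s['tvec'])
    us=np.atleast_1d(us).astype(float);vs=np.atleast_1d(vs).astype(float)
    d=np.stack([(us-K[0,2])/K[0,0],(vs-K[1,2])/K[1,1],np.ones_like(us)],1)
    if z is None:
        p=d*s['z_map'][vs.astype(int),us.astype(int)][:,None]
        return (p-t)@Rm
    c=-Rm.T@t; w=d@Rm
    return c+w*((z-c[2])/w[:,2])[:,None]
E
python3 - <<'E'
from h import *
print(get_obs())
for n in('top','scene'):
    s=snap(n);cv2.imwrite('pics/%s0.png'%n,s['color'][:,:,::-1])
    Rm=cv2.Rodrigues(s['rvec'])[0];print(n,s['intrinsics'].tolist(),(-Rm.T@np.ravel(s['tvec'])).round(3),Rm.round(3).tolist())
E
```

```text
pics
{'clock': 0.0, 'joint_pos': array([ 8.33134733e+01,  2.05916114e+01,  6.33112562e-01, -2.06757491e-02,
       -7.01361687e+01, -1.65066229e+01]), 'qvel': array([-0.0090313 ,  0.10416021,  0.11717712, -0.06966851, -0.01148776,
        0.02746213]), 'tau': array([ 2.06682082e-03, -5.82715774e+01,  2.93042654e+01,  6.99708447e+00,
        6.80234531e-03, -1.40121192e-04]), 'tool_pos': array([0.26567453, 0.61999942, 0.23961392]), 'orientation': array([-1.79991735e+02, -9.62888076e-02, -1.13200198e+02]), 'force': array([0.39247149, 0.69781253, 0.09289835]), 'moment': array([-0.01366994,  0.00565056, -0.00635515]), 'opening': 0.08763772824938143}
top [[492.0078234586925, 0.0, 318.1553178407185], [0.0, 492.0078234586925, 247.95972753457588], [0.0, 0.0, 1.0]] [0.416 0.002 1.515] [[0.013, -1.0, 0.004], [-0.998, -0.013, -0.065], [0.065, -0.003, -0.998]]
scene [[460.79087387514744, 0.0, 325.6019588503624], [0.0, 460.79087387514744, 238.98474050722166], [0.0, 0.0, 1.0]] [ 1.218 -0.063  0.88 ] [[0.077, 0.997, 0.017], [0.732, -0.045, -0.68], [-0.677, 0.064, -0.733]]
```

View pics/top0.png

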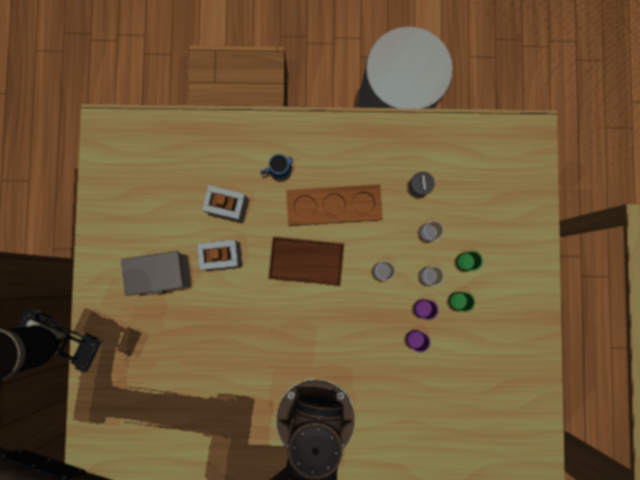

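View pics/scene0.png

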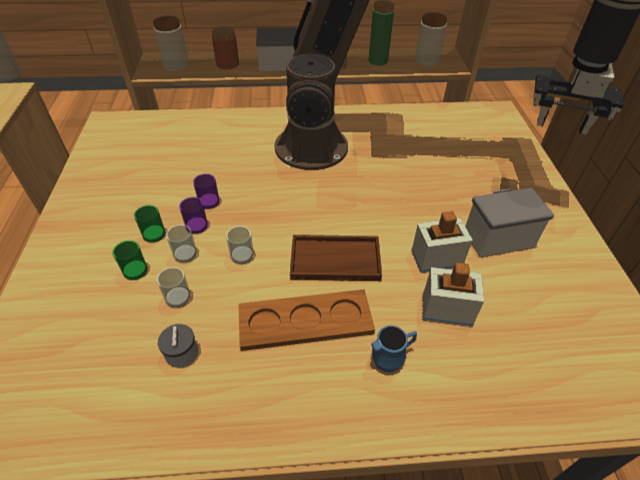

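The clear glasses at top-view pixels (383,271), (430,276) and (430,232) are the tumblers. The look-alikes are green at (468,261) and (461,301), and purple at (425,309) and (417,341). The knobs are at (222,202) and (213,254), and the rice container, which resembles a canister, is at (153,272). The creamer is at (279,167), the timer at (422,185), the rest at (306,260) and the board at (335,204).

```bash
cat > meas.py <<'E'
from h import *
def cloud(n):
    s=load(n); v,u=np.mgrid[0:480,0:640]; u=u.ravel();v=v.ravel()
    p=world(s,u,v); ok=s['z_map'].ravel()>0
    return p[ok],u[ok],v[ok],s['color'].reshape(-1,3)[ok]
def rect(pts):
    r=cv2.minAreaRect((pts[:,:2]*1000).astype(np.float32)); return np.round(r[0],1),np.round(r[1],1),round(r[2],1)
E
python3 - <<'E'
from meas import *
for n in('top','scene'):
    s=load(n)
    p,u,v,c=cloud(n)
    near=(p[:,0]>.25)&(p[:,0]<1.1)&(abs(p[:,1])<.75)
    fl=near&(abs(p[:,2])<.008); print(n,'floor z',np.median(p[fl,2]))
    for lo,hi,lab in((.012,.05,'low'),(.045,.09,'mid'),(.092,.108,'cantop'),(.135,.17,'knob'),(.11,.13,'rice')):
        m=near&(p[:,2]>lo)&(p[:,2]<hi)
        im=np.zeros((480,640),np.uint8); im[v[m],u[m]]=1
        k,l,st,ce=cv2.connectedComponentsWithStats(im,connectivity=8)
        for i in range(1,k):
            if st[i,4]>=15:
                q=p[m&(l[v,u]==i)]; print(lab,ce[i].round(0),st[i,4],*rect(q),'zmed',round(float(np.median(q[:,2])),3))
t=load('top')['color'];sc=load('scene')['color']
a=cv2.resize(t[180:280,190:295],None,fx=3.8,fy=3.8,interpolation=cv2.INTER_CUBIC)
b=cv2.resize(sc[200:330,405:490],None,fx=2.92,fy=2.92,interpolation=cv2.INTER_CUBIC)[:380,:]
cv2.imwrite('pics/crop1.png',np.hstack([a[:379],b[:379]])[:,:,::-1])
E
```

```text
top floor z 0.000601073428483689
low [279. 173.] 93 [739.1 121.5] [36.2 88.6] 14.8 zmed 0.04
low [414. 190.] 52 [ 693.9 -296.7] [60.8 19.7] 48.5 zmed 0.028
low [334. 204.] 2255 [650.1 -50.5] [111.5 290.4] 4.4 zmed 0.02
low [236. 212.] 107 [612.2 263.4] [ 60.4 130.3] 21.7 zmed 0.029
low [435. 229.] 85 [ 573.3 -355.2] [50.  24.9] 16.1 zmed 0.022
low [422. 234.] 52 [ 563.  -320.5] [53.1 17.2] 15.4 zmed 0.031
low [306. 260.] 675 [476.1  33. ] [220.1 130.3] 85.1 zmed 0.024
low [238. 256.] 67 [484.9 238.7] [36.3 86.9] 67.8 zmed 0.029
low [460. 262.] 65 [ 476.6 -436.1] [56.  22.4] 12.7 zmed 0.032
low [474. 260.] 87 [ 483.7 -471.5] [49.1 22.2] 9.6 zmed 0.03
low [188. 270.] 104 [442.  389.2] [97.5 10.6] 4.1 zmed 0.032
low [375. 270.] 22 [ 450.7 -176. ] [11.5 45.3] 84.9 zmed 0.036
low [389. 269.] 51 [ 453.  -216.1] [47.7 18.1] 15.8 zmed 0.027
low [422. 276.] 44 [ 433.  -320.2] [51.5 16.5] 6.7 zmed 0.031
low [436. 275.] 77 [ 436.7 -357.4] [48.5 22. ] 5.7 zmed 0.027
low [381. 271.] 18 [ 445.6 -195.9] [12.3 24.7] 26.9 zmed 0.013
low [452. 299.] 61 [ 363.2 -411. ] [18.6 54.3] 82.8 zmed 0.03
low [4
[... 4067 characters left out ...]
mid [389. 353.] 461 [772.4 107.7] [69.3 36. ] 69.1 zmed 0.067
cantop [506. 223.] 305 [469.5 450.8] [182.   82.8] 67.6 zmed 0.099
cantop [443. 234.] 891 [489.1 287. ] [ 78.5 111.7] 5.6 zmed 0.1
cantop [455. 286.] 1182 [642.2 273.6] [111.2  79.2] 75.9 zmed 0.1
cantop [398. 334.] 17 [754.8 127.1] [ 7.3 17.3] 64.1 zmed 0.093
cantop [402. 341.] 16 [767.1 133.6] [ 8.5 18.5] 53.0 zmed 0.093
knob [448. 218.] 194 [488.7 286. ] [31.5 29.5] 7.1 zmed 0.152
knob [461. 270.] 245 [641.7 274. ] [30.7 34.1] 77.9 zmed 0.152
rice [511. 207.] 2279 [428.8 465.1] [116.8 168. ] 9.5 zmed 0.123
rice [445. 228.] 99 [495.1 288. ] [40.2 28.6] 75.0 zmed 0.121
rice [457. 281.] 100 [647.8 273.2] [35.8 23. ] 68.7 zmed 0.12
```

View pics/crop1.png

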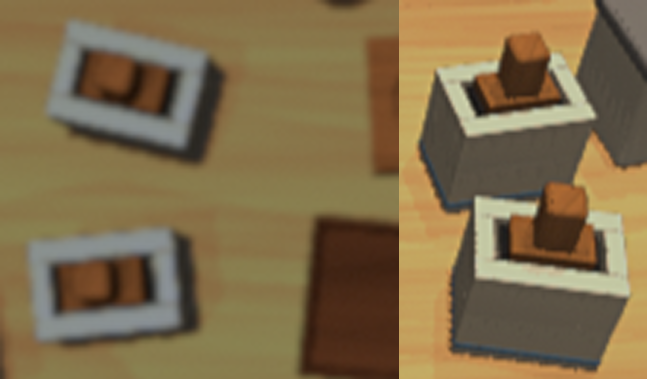

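The close crop shows two brown stoppers in white canisters, with their long mouths running roughly along y. The depth clusters give poses that agree to about 1 mm across the two cameras. The clear tumblers are at (450,-200), (436,-341) and (569,-341) mm.

```bash
cat > go.py <<'E'
# usage: go.py x y z yaw [tiltless]  -> prints calls (shares) from measured pose, mm/deg
from h import *
import sys
def T(p,r): M=np.eye(4);M[:3,:3]=r.as_matrix();M[:3,3]=p;return M
def plan(wps,start=None):
    o=get_obs(); C=T(o['tool_pos'],R.from_euler('xyz',o['orientation'],degrees=True))
    for w in wps:
        G=T(np.array(w[:3])/1000,R.from_euler('xyz',[180,0,w[3]],degrees=True))
        while 1:
            D=np.linalg.inv(C)@G; t=D[:3,3]; rv=R.from_matrix(D[:3,:3]).as_rotvec(degrees=True)
            f=max(np.linalg.norm(t)/.19,np.linalg.norm(rv)/34,1)
            st=np.round(t/f/.2,4); sr=np.round(rv/f/360,4)
            rows=max(np.linalg.norm(st)*.2/.0417,np.linalg.norm(sr)*360/7.16)
            print('%-22s'%w,[st.tolist(),sr.tolist()],'rows>=%.1f'%rows)
            C=C@T(st*.2,R.from_rotvec(sr*360,degrees=True))
            if f<=1: break
if __name__=='__main__':
    plan([[float(v) for v in a.split(',')] for a in sys.argv[1:]])
E
python3 go.py 641.7,274.2,200,-102.5 641.7,274.2,130,-102.5
```

```text
[641.7, 274.2, 200.0, -102.5] [[0.3146, -0.8933, 0.0742], [0.0, -0.0001, -0.011]] rows>=4.6
[641.7, 274.2, 200.0, -102.5] [[0.3756, -0.8695, 0.074], [0.0, -0.0001, -0.011]] rows>=4.6
[641.7, 274.2, 200.0, -102.5] [[0.303, -0.5864, 0.0514], [-0.0, -0.0, -0.0077]] rows>=3.2
[641.7, 274.2, 130.0, -102.5] [[-0.0001, 0.0, 0.35], [0.0, -0.0, -0.0]] rows>=1.7
```

```bash
python3 -m handwheel '[[[0.315,-0.893,0.074],[0,0,-0.011]],[[0.315,-0.893,0.074],[0,0,-0.011]],[[0.315,-0.893,0.074],[0,0,-0.011]],[[0.315,-0.893,0.074],[0,0,-0.011]],[[0.315,-0.893,0.074],[0,0,-0.011]]]' -1
python3 -m handwheel '[[[0.376,-0.87,0.074],[0,0,-0.011]],[[0.376,-0.87,0.074],[0,0,-0.011]],[[0.376,-0.87,0.074],[0,0,-0.011]],[[0.376,-0.87,0.074],[0,0,-0.011]],[[0.376,-0.87,0.074],[0,0,-0.011]]]'
python3 -m handwheel '[[[0.303,-0.586,0.051],[0,0,-0.0077]],[[0.303,-0.586,0.051],[0,0,-0.0077]],[[0.303,-0.586,0.051],[0,0,-0.0077]],[[0.303,-0.586,0.051],[0,0,-0.0077]],[[0.303,-0.586,0.051],[0,0,-0.0077]]]'
python3 go.py 641.7,274.2,130,-102.5
```

```text
clock: 0.52
tool_pos: [0.4071, 0.4891, 0.2251]
orientation: [180.0, -0.1, -109.3]
force: [-0.8, 0.7, -0.9]
opening: 0.0881
clock: 0.93
tool_pos: [0.5467, 0.3607, 0.2101]
orientation: [180.0, -0.1, -105.4]
force: [-0.5, 0.6, 0.2]
opening: 0.0875
clock: 1.35
tool_pos: [0.6433, 0.2716, 0.1991]
orientation: [179.9, -0.1, -102.7]
force: [0.6, -0.4, -1.1]
opening: 0.0874
[641.7, 274.2, 130.0, -102.5] [[-0.0117, 0.0102, 0.3457], [0.0002, -0.0003, -0.0007]] rows>=1.7
```

```bash
python3 -m handwheel '[[[0,0,0.12],[0,0,0]],[[-0.005,0,0.24],[0,0,0]],[[-0.01,0.008,0.347],[0,0,0]],[[-0.01,0.008,0.347],[0,0,0]],[[-0.01,0.008,0.347],[0,0,0]]]'
python3 go.py 641.7,274.2,130,-102.5
python3 - <<'E'
from h import *
s=snap('wrist');cv2.imwrite('pics/wrist0.png',s['color'][:,:,::-1])
s=snap('scene')
c=cv2.resize(s['color'][190:340,400:560],None,fx=4,fy=4,interpolation=cv2.INTER_CUBIC)
cv2.imwrite('pics/a1.png',c[:,:,::-1])
E
```

```text
clock: 1.77
tool_pos: [0.6396, 0.2771, 0.1305]
orientation: [179.9, -0.1, -102.4]
force: [0.5, 0.7, 0.9]
opening: 0.0877
[641.7, 274.2, 130.0, -102.5] [[0.0119, -0.0136, 0.0024], [0.0003, -0.0004, 0.0002]] rows>=0.1
```

View pics/a1.png

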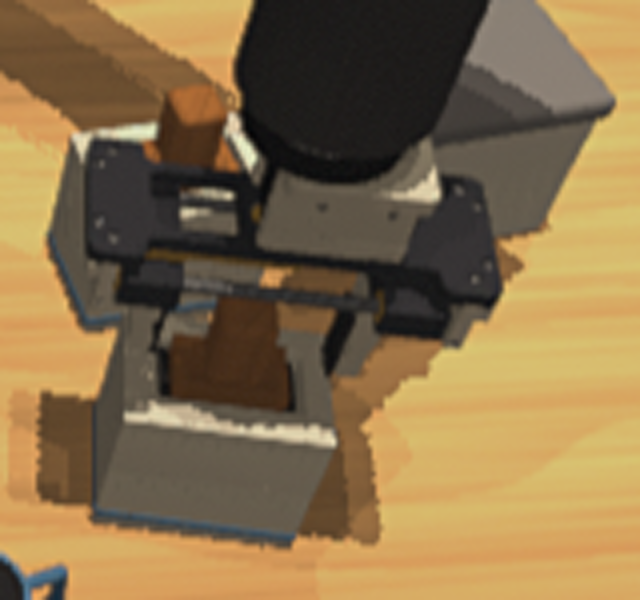

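The picture shows the jaws (crop x≈150 and 340) straddling the far canister's knob (crop 245,330). I'll correct about 2.5 mm and close.

```bash
python3 -m handwheel '[[[0.011,-0.013,0],[0,0,0]],[[0.011,-0.013,0],[0,0,0]],[[0.011,-0.013,0],[0,0,0]]]'
python3 go.py 641.7,274.2,130,-102.5
python3 -m handwheel '[[[0,0,0],[0,0,0]],[[0,0,0],[0,0,0]],[[0,0,0],[0,0,0]],[[0,0,0],[0,0,0]],[[0,0,0],[0,0,0]]]' 1
python3 -m handwheel '[[[0,0,0],[0,0,0]],[[0,0,0],[0,0,0]],[[0,0,0],[0,0,0]],[[0,0,0],[0,0,0]],[[0,0,0],[0,0,0]]]'
```

```text
clock: 2.12
tool_pos: [0.6433, 0.2742, 0.1326]
orientation: [-179.9, 0.1, -102.5]
force: [-0.3, -0.5, -0.5]
opening: 0.0873
[641.7, 274.2, 130.0, -102.5] [[0.0019, 0.0076, 0.013], [-0.0002, 0.0002, -0.0]] rows>=0.1
clock: 2.53
tool_pos: [0.6427, 0.2741, 0.1313]
orientation: [180.0, -0.0, -102.5]
force: [-0.2, 0.6, -0.2]
opening: 0.0597
clock: 2.95
tool_pos: [0.6428, 0.2742, 0.1314]
orientation: [-180.0, 0.0, -102.5]
force: [0.2, 0.6, 0.3]
opening: 0.0298
```

```bash
python3 -m handwheel '[[[-0.015,0,0.001],[0,0.015,0]],[[-0.03,0,0.003],[0,0.031,0]],[[-0.03,0,0.003],[0,0.031,0]],[[-0.03,0,0.003],[0,0.031,0]],[[-0.03,0,0.003],[0,0.031,0]]]'
python3 - <<'E'
from h import *
o=get_obs();print(o['force'].round(1),o['moment'].round(2))
s=snap('scene')
c=cv2.resize(s['color'][190:340,400:560],None,fx=4,fy=4,interpolation=cv2.INTER_CUBIC)
cv2.imwrite('pics/a2.png',c[:,:,::-1])
E
```

```text
clock: 3.37
tool_pos: [0.6453, 0.2822, 0.1312]
orientation: [-179.9, -11.0, -102.4]
force: [2.9, 5.8, 1.2]
opening: 0.0298
[2.9 5.8 1.2] [ 3.06 -1.33  0.07]
```

View pics/a2.png

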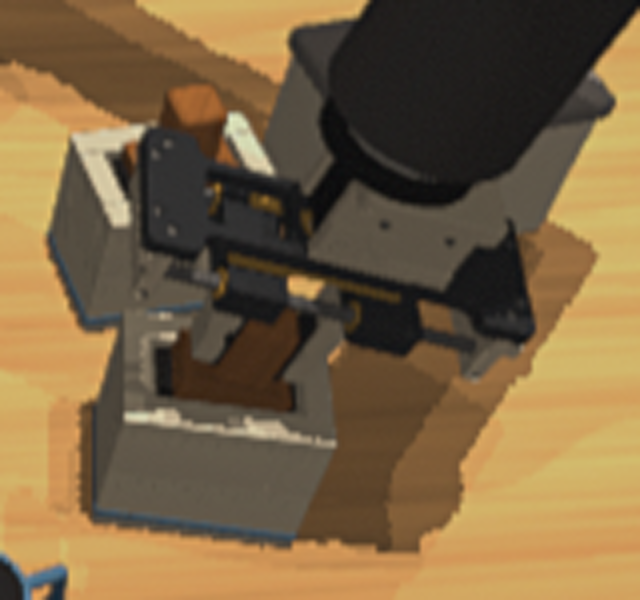

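The knob at crop (270,345) now leans right, towards +y, with the plug still in the mouth. I'll continue rocking −, +, −, +.

```bash
M='x'
python3 -m handwheel '[[[0.03,0,0.003],[0,-0.031,0]],[[0.03,0,0.003],[0,-0.031,0]],[[0.061,0,0.012],[0,-0.062,0]],[[0.061,0,0.012],[0,-0.062,0]],[[0.061,0,0.012],[0,-0.062,0]]]'
python3 -m handwheel '[[[0,0,0],[0,0,0]],[[0,0,0],[0,0,0]]]'
python3 -m handwheel '[[[-0.03,0,0.003],[0,0.031,0]],[[-0.03,0,0.003],[0,0.031,0]],[[-0.061,0,0.012],[0,0.062,0]],[[-0.061,0,0.012],[0,0.062,0]],[[-0.061,0,0.012],[0,0.062,0]]]'
python3 -m handwheel '[[[0,0,0],[0,0,0]],[[0,0,0],[0,0,0]]]'
python3 -m handwheel '[[[0.03,0,0.003],[0,-0.031,0]],[[0.03,0,0.003],[0,-0.031,0]],[[0.061,0,0.012],[0,-0.062,0]],[[0.061,0,0.012],[0,-0.062,0]],[[0.061,0,0.012],[0,-0.062,0]]]'
python3 -m handwheel '[[[0,0,0],[0,0,0]],[[0,0,0],[0,0,0]]]'
python3 -m handwheel '[[[-0.03,0,0.003],[0,0.031,0]],[[-0.03,0,0.003],[0,0.031,0]],[[-0.061,0,0.012],[0,0.062,0]],[[-0.061,0,0.012],[0,0.062,0]],[[-0.061,0,0.012],[0,0.062,0]]]'
python3 -m handwheel '[[[0,0,0],[0,0,0]],[[0,0,0],[0,0,0]]]'
```

```text
clock: 3.83
tool_pos: [0.6413, 0.2664, 0.1321]
orientation: [-180.0, 11.6, -102.7]
force: [-1.5, 7.0, -1.4]
opening: 0.03
clock: 4.0
tool_pos: [0.6416, 0.2677, 0.1316]
orientation: [-180.0, 11.1, -102.5]
force: [0.2, 0.9, 4.0]
opening: 0.0296
clock: 4.42
tool_pos: [0.645, 0.2828, 0.1303]
orientation: [-179.8, -11.7, -102.2]
force: [1.6, 0.3, 5.7]
opening: 0.0296
clock: 4.58
tool_pos: [0.6449, 0.282, 0.1306]
orientation: [-179.9, -11.2, -102.4]
force: [2.0, 5.1, 0.2]
opening: 0.0304
clock: 5.0
tool_pos: [0.6411, 0.2664, 0.1317]
orientation: [180.0, 11.4, -102.7]
force: [-0.7, 8.6, -1.0]
opening: 0.0295
clock: 5.17
tool_pos: [0.6414, 0.2678, 0.1312]
orientation: [180.0, 11.0, -102.5]
force: [-0.7, 2.3, 3.7]
opening: 0.0297
clock: 5.58
tool_pos: [0.6447, 0.2826, 0.1296]
orientation: [-179.9, -11.8, -102.3]
force: [2.4, 1.1, 3.1]
opening: 0.0297
clock: 5.75
tool_pos: [0.6446, 0.2818, 0.1299]
orientation: [-179.9, -11.2, -102.4]
force: [3.0, 6.1, -4.5]
opening: 0.03
```

```bash
python3 -m handwheel '[[[0.033,0,-0.012],[0,-0.031,0]],[[0.033,0,-0.012],[0,-0.031,0]],[[0.067,0,-0.017],[0,-0.062,0]],[[0.067,0,-0.017],[0,-0.062,0]],[[0.067,0,-0.017],[0,-0.062,0]]]'
python3 -m handwheel '[[[-0.033,0,-0.012],[0,0.031,0]],[[-0.033,0,-0.012],[0,0.031,0]],[[-0.067,0,-0.017],[0,0.062,0]],[[-0.067,0,-0.017],[0,0.062,0]],[[-0.067,0,-0.017],[0,0.062,0]]]'
python3 -m handwheel '[[[0.033,0,-0.012],[0,-0.031,0]],[[0.033,0,-0.012],[0,-0.031,0]],[[0.067,0,-0.017],[0,-0.062,0]],[[0.067,0,-0.017],[0,-0.062,0]],[[0.067,0,-0.017],[0,-0.062,0]]]'
python3 -m handwheel '[[[-0.033,0,-0.012],[0,0.031,0]],[[-0.033,0,-0.012],[0,0.031,0]],[[-0.067,0,-0.017],[0,0.062,0]],[[-0.067,0,-0.017],[0,0.062,0]],[[-0.067,0,-0.017],[0,0.062,0]]]'
python3 -m handwheel '[[[0.033,0,-0.012],[0,-0.031,0]],[[0.033,0,-0.012],[0,-0.031,0]],[[0.067,0,-0.017],[0,-0.062,0]],[[0.067,0,-0.017],[0,-0.062,0]],[[0.067,0,-0.017],[0,-0.062,0]]]'
python3 - <<'E'
from h import *
s=snap('scene')
c=cv2.resize(s['color'][160:340,380:560],None,fx=3.3,fy=3.3,interpolation=cv2.INTER_CUBIC)
cv2.imwrite('pics/a3.png',c[:,:,::-1])
E
python3 go.py 641.7,274.2,172,-102.5
```

```text
clock: 6.17
tool_pos: [0.6406, 0.2655, 0.1374]
orientation: [179.9, 11.4, -102.7]
force: [-0.9, 5.4, -0.0]
opening: 0.0298
clock: 6.58
tool_pos: [0.6441, 0.2826, 0.1405]
orientation: [-179.9, -11.8, -102.3]
force: [1.4, 3.6, 0.8]
opening: 0.0297
clock: 7.0
tool_pos: [0.6407, 0.2656, 0.1487]
orientation: [179.9, 11.2, -102.7]
force: [0.3, 5.7, -3.0]
opening: 0.0296
clock: 7.42
tool_pos: [0.6435, 0.2819, 0.152]
orientation: [-180.0, -11.9, -102.3]
force: [-0.0, -1.1, -3.4]
opening: 0.03
clock: 7.83
tool_pos: [0.6408, 0.265, 0.1609]
orientation: [180.0, 11.2, -102.7]
force: [-0.7, 0.1, -2.7]
opening: 0.03
[641.7, 274.2, 172.0, -102.5] [[-0.0531, 0.0067, -0.0467], [0.0, 0.0306, -0.0005]] rows>=1.5
```

View pics/a3.png

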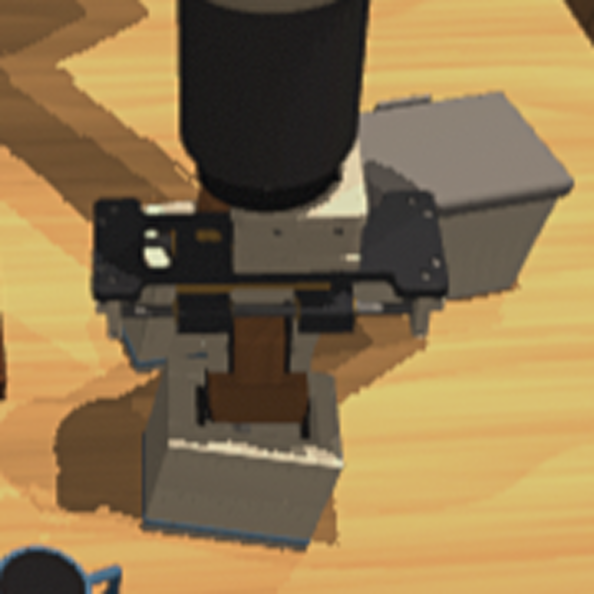

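The far stopper is upright and all but clear, with its foot at the rim (crop 255,410). I'll level, lift and carry it to the rest.

```bash
python3 -m handwheel '[[[-0.027,0,-0.04],[0,0.0155,0]],[[-0.053,0.006,-0.086],[0,0.0306,0]],[[-0.053,0.006,-0.086],[0,0.0306,0]],[[-0.053,0.006,-0.086],[0,0.0306,0]]]'
python3 go.py 590,185,178,-100 472.3,-17.3,110,-94.8 472.3,-17.3,64,-94.8
```

```text
clock: 8.22
tool_pos: [0.6414, 0.2767, 0.1784]
orientation: [180.0, -0.1, -102.4]
force: [0.1, 0.1, -2.7]
opening: 0.0298
[590.0, 185.0, 178.0, -100.0] [[0.5031, 0.153, 0.0025], [0.0, -0.0002, -0.0066]] rows>=2.5
[472.3, -17.3, 110.0, -94.8] [[0.8561, 0.3151, 0.2652], [0.0, -0.0, -0.0112]] rows>=4.6
[472.3, -17.3, 110.0, -94.8] [[0.2352, 0.1058, 0.075], [0.0, -0.0, -0.0032]] rows>=1.3
[472.3, -17.3, 64.0, -94.8] [[-0.0, 0.0, 0.23], [0.0, -0.0, 0.0]] rows>=1.1
```

```bash
python3 -m handwheel '[[[0.12,0.04,0],[0,0,-0.002]],[[0.25,0.08,0],[0,0,-0.003]],[[0.38,0.12,0],[0,0,-0.005]],[[0.503,0.153,0.0025],[0,0,-0.0066]],[[0.503,0.153,0.0025],[0,0,-0.0066]]]'
python3 -m handwheel '[[[0.17,0.06,0.05],[0,0,-0.002]],[[0.34,0.13,0.11],[0,0,-0.004]],[[0.51,0.19,0.16],[0,0,-0.007]],[[0.68,0.25,0.21],[0,0,-0.009]],[[0.856,0.315,0.265],[0,0,-0.0112]]]'
python3 -m handwheel '[[[0.12,0.05,0.04],[0,0,-0.0015]],[[0.235,0.106,0.075],[0,0,-0.0032]],[[0.235,0.106,0.075],[0,0,-0.0032]],[[0.235,0.106,0.075],[0,0,-0.0032]]]'
python3 go.py 472.3,-17.3,70,-94.8
```

```text
clock: 8.63
tool_pos: [0.5871, 0.1795, 0.1781]
orientation: [179.9, 0.0, -100.2]
force: [-1.1, 0.6, -3.1]
opening: 0.0299
clock: 9.05
tool_pos: [0.4968, 0.0246, 0.1246]
orientation: [-180.0, 0.1, -96.0]
force: [0.6, -0.6, -1.9]
opening: 0.0298
clock: 9.38
tool_pos: [0.4708, -0.0197, 0.1097]
orientation: [179.9, 0.1, -95.1]
force: [0.5, 0.4, -1.1]
opening: 0.0299
[472.3, -17.3, 70.0, -94.8] [[-0.0123, -0.0067, 0.1984], [0.0002, 0.0002, -0.0007]] rows>=1.0
```

```bash
python3 -m handwheel '[[[0,0,0.1],[0,0,0]],[[-0.01,-0.006,0.2],[0,0,0]],[[-0.01,-0.006,0.22],[0,0,0]],[[-0.01,-0.006,0.232],[0,0,0]],[[-0.01,-0.006,0.232],[0,0,0]]]'
python3 - <<'E'
from h import *
s=snap('scene')
c=cv2.resize(s['color'][150:330,240:440],None,fx=3.3,fy=3.3,interpolation=cv2.INTER_CUBIC)
cv2.imwrite('pics/a4.png',c[:,:,::-1])
E
```

```text
clock: 9.8
tool_pos: [0.4736, -0.0161, 0.0636]
orientation: [180.0, 0.1, -94.9]
force: [0.1, -0.7, -2.1]
opening: 0.0299
```

View pics/a4.png

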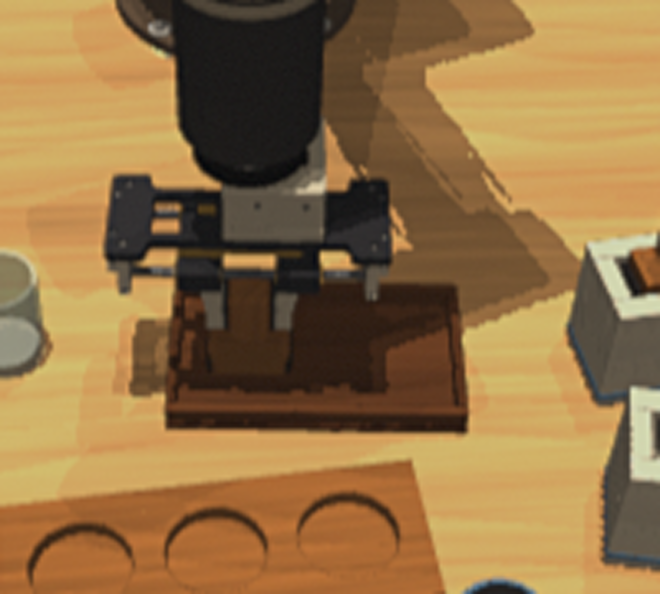

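The stopper is inside the rest's −y half, its foot at crop (250,375), just above the floor. I'll lower until contact.

```bash
python3 -m handwheel '[[[0,0,0.006],[0,0,0]],[[0,0,0.011],[0,0,0]],[[0,0,0.011],[0,0,0]]]'
python3 -m handwheel '[[[0,0,0.005],[0,0,0]],[[0,0,0.005],[0,0,0]],[[0,0,0.005],[0,0,0]]]'
```

```text
clock: 10.1
tool_pos: [0.474, -0.0161, 0.0621]
orientation: [-179.9, 0.2, -94.9]
force: [0.7, 0.9, -0.0]
opening: 0.0298
clock: 10.35
tool_pos: [0.4745, -0.0161, 0.0618]
orientation: [-179.8, 0.2, -94.9]
force: [-1.3, 1.2, 9.0]
opening: 0.0301
```

```bash
python3 -m handwheel '[[[0,0,-0.004],[0,0,0]],[[0,0,-0.004],[0,0,0]],[[0,0,-0.004],[0,0,0]],[[0,0,-0.004],[0,0,0]],[[0,0,-0.004],[0,0,0]]]' 0.1
python3 -m handwheel '[[[0,0,0],[0,0,0]],[[0,0,0],[0,0,0]],[[0,0,-0.1],[0,0,0]],[[0,0,-0.25],[0,0,0]],[[0,0,-0.4],[0,0,0]]]'
python3 -m handwheel '[[[0,0,-0.15],[0,0,0]],[[0,0,-0.3],[0,0,0]],[[0,0,-0.3],[0,0,0]]]'
python3 - <<'E'
from meas import *
snap('top');p,u,v,c=cloud('top')
m=(p[:,2]>.04)&(abs(p[:,0]-.474)<.08)&(abs(p[:,1]+.016)<.08)&(p[:,2]<.1);print('st A',m.sum(),rect(p[m]) if m.sum() else '',np.median(p[m,2]))
m=(p[:,2]>.14)&(p[:,2]<.16)&(abs(p[:,0]-.488)<.05)&(abs(p[:,1]-.287)<.05);print('st B',rect(p[m]))
for x,y in((450,-200),(436,-341),(569,-341)):
    m=(p[:,2]>.05)&(p[:,2]<.09)&(np.hypot(p[:,0]*1000-x,p[:,1]*1000-y)<50);print('T',m.sum(),rect(p[m]))
E
python3 go.py 488.4,287.4,190,-84 488.4,287.4,131,-84
```

```text
clock: 10.77
tool_pos: [0.4732, -0.0165, 0.0612]
orientation: [-180.0, 0.1, -94.9]
force: [-0.6, 0.2, 0.9]
opening: 0.0394
clock: 11.18
tool_pos: [0.4724, -0.0169, 0.1415]
orientation: [179.9, 0.1, -94.9]
force: [1.4, 0.9, 0.2]
opening: 0.0395
clock: 11.43
tool_pos: [0.4763, -0.0163, 0.2071]
orientation: [-179.5, 0.3, -94.9]
force: [1.9, -0.2, 0.2]
opening: 0.0391
st A 0  nan
st B (array([487.2, 287.4]), array([28. , 30.9]), 0.8)
T 125 (array([ 449.4, -198.8]), array([55.6, 57.8]), 0.7)
T 168 (array([ 435., -341.]), array([58.9, 59. ]), 20.1)
T 177 (array([ 568.2, -340.2]), array([57.4, 58.4]), 4.1)
[488.4, 287.4, 190.0, -84.0] [[-0.9479, 0.0401, 0.0493], [-0.0007, 0.0004, -0.0189]] rows>=4.6
[488.4, 287.4, 190.0, -84.0] [[-0.5692, -0.0437, 0.0282], [-0.0004, 0.0003, -0.0114]] rows>=2.7
[488.4, 287.4, 131.0, -84.0] [[-0.0001, -0.0001, 0.295], [0.0, -0.0, -0.0]] rows>=1.4
  return _methods._mean(a, axis=axis, dtype=dtype,
  ret = ret.dtype.type(ret / rcount)
```

```bash
python3 -m handwheel '[[[-0.948,0.04,0.049],[0,0,-0.019]],[[-0.948,0.04,0.049],[0,0,-0.019]],[[-0.948,0.04,0.049],[0,0,-0.019]],[[-0.948,0.04,0.049],[0,0,-0.019]],[[-0.948,0.04,0.049],[0,0,-0.019]]]' -1
python3 -m handwheel '[[[-0.569,-0.044,0.028],[0,0,-0.0114]],[[-0.569,-0.044,0.028],[0,0,-0.0114]],[[-0.569,-0.044,0.028],[0,0,-0.0114]],[[-0.569,-0.044,0.028],[0,0,-0.0114]],[[-0.569,-0.044,0.028],[0,0,-0.0114]]]'
python3 go.py 488,287.4,131,-84
python3 - <<'E'
from meas import *
snap('top');p,u,v,c=cloud('top')
m=(p[:,2]>.06)&(abs(p[:,0]-.474)<.08)&(abs(p[:,1]+.016)<.08)&(p[:,2]<.1);print('st A',m.sum(),rect(p[m]) if m.sum() else '',np.median(p[m,2]))
E
```

```text
clock: 11.9
tool_pos: [0.4813, 0.1759, 0.1909]
orientation: [-180.0, 0.1, -88.0]
force: [0.1, -0.1, 0.2]
opening: 0.0673
clock: 12.32
tool_pos: [0.4859, 0.2881, 0.1848]
orientation: [179.9, 0.0, -83.9]
force: [-0.3, -1.5, -0.0]
opening: 0.0874
[488.0, 287.4, 131.0, -84.0] [[0.0048, -0.0105, 0.2688], [0.0002, 0.0001, 0.0004]] rows>=1.3
st A 102 (array([474.3, -17.1]), array([29.3, 29.3]), 89.3) 0.08387998862425695
```

```bash
python3 -m handwheel '[[[0.002,-0.004,0.09],[0,0,0]],[[0.004,-0.009,0.18],[0,0,0]],[[0.004,-0.009,0.269],[0,0,0]],[[0.004,-0.009,0.269],[0,0,0]],[[0.004,-0.009,0.269],[0,0,0]]]'
python3 -m handwheel '[[[0,0,0],[0,0,0]],[[0,0,0],[0,0,0]]]'
python3 go.py 488,287.4,131,-84
```

```text
clock: 12.78
tool_pos: [0.4882, 0.2848, 0.1322]
orientation: [179.9, 0.0, -84.1]
force: [1.0, 1.2, 2.0]
opening: 0.0876
clock: 12.95
tool_pos: [0.4891, 0.2865, 0.1341]
orientation: [-179.9, 0.2, -84.0]
force: [-0.5, 0.2, 0.2]
opening: 0.0875
[488.0, 287.4, 131.0, -84.0] [[-0.005, 0.0052, 0.0156], [-0.0004, 0.0006, -0.0001]] rows>=0.1
```

```bash
python3 -m handwheel '[[[-0.003,0.003,0.01],[0,0,0]],[[-0.003,0.003,0.01],[0,0,0]],[[-0.003,0.003,0.01],[0,0,0]],[[-0.003,0.003,0.01],[0,0,0]],[[-0.003,0.003,0.01],[0,0,0]]]' 1
python3 -m handwheel '[[[0,0,0],[0,0,0]],[[0,0,0],[0,0,0]],[[0,0,0],[0,0,0]],[[0,0,0],[0,0,0]],[[0,0,0],[0,0,0]]]'
python3 -m handwheel '[[[0,0,0],[0,0,0]],[[0,0,0],[0,0,0]],[[0,0,0],[0,0,0]]]'
python3 -m handwheel '[[[-0.015,0,0.001],[0,0.015,0]],[[-0.03,0,0.003],[0,0.031,0]],[[-0.03,0,0.003],[0,0.031,0]],[[-0.03,0,0.003],[0,0.031,0]],[[-0.03,0,0.003],[0,0.031,0]]]'
```

```text
clock: 13.37
tool_pos: [0.4879, 0.287, 0.1309]
orientation: [-179.9, 0.1, -84.0]
force: [0.6, -0.8, -0.4]
opening: 0.0595
clock: 13.78
tool_pos: [0.4879, 0.2873, 0.1308]
orientation: [-179.9, 0.2, -84.0]
force: [-1.4, 1.9, -0.6]
opening: 0.0297
clock: 14.03
tool_pos: [0.4879, 0.2873, 0.1308]
orientation: [-179.9, 0.2, -84.0]
force: [-0.9, 3.1, -0.9]
opening: 0.03
clock: 14.45
tool_pos: [0.4883, 0.295, 0.1307]
orientation: [-179.8, -10.9, -83.9]
force: [2.3, 5.4, -0.1]
opening: 0.0299
```

```bash
python3 -m handwheel '[[[0.03,0,0.003],[0,-0.031,0]],[[0.03,0,0.003],[0,-0.031,0]],[[0.061,0,0.012],[0,-0.062,0]],[[0.061,0,0.012],[0,-0.062,0]],[[0.061,0,0.012],[0,-0.062,0]]]'
python3 -m handwheel '[[[0,0,0],[0,0,0]],[[0,0,0],[0,0,0]]]'
python3 -m handwheel '[[[-0.03,0,0.003],[0,0.031,0]],[[-0.03,0,0.003],[0,0.031,0]],[[-0.061,0,0.012],[0,0.062,0]],[[-0.061,0,0.012],[0,0.062,0]],[[-0.061,0,0.012],[0,0.062,0]]]'
python3 -m handwheel '[[[0,0,0],[0,0,0]],[[0,0,0],[0,0,0]]]'
python3 -m handwheel '[[[0.03,0,0.003],[0,-0.031,0]],[[0.03,0,0.003],[0,-0.031,0]],[[0.061,0,0.012],[0,-0.062,0]],[[0.061,0,0.012],[0,-0.062,0]],[[0.061,0,0.012],[0,-0.062,0]]]'
python3 -m handwheel '[[[0,0,0],[0,0,0]],[[0,0,0],[0,0,0]]]'
python3 -m handwheel '[[[-0.03,0,0.003],[0,0.031,0]],[[-0.03,0,0.003],[0,0.031,0]],[[-0.061,0,0.012],[0,0.062,0]],[[-0.061,0,0.012],[0,0.062,0]],[[-0.061,0,0.012],[0,0.062,0]]]'
python3 -m handwheel '[[[0,0,0],[0,0,0]],[[0,0,0],[0,0,0]]]'
python3 - <<'E'
from h import *
s=snap('scene')
c=cv2.resize(s['color'][160:340,240:560],None,fx=2.4,fy=2.4,interpolation=cv2.INTER_CUBIC)
cv2.imwrite('pics/b2.png',c[:,:,::-1])
E
```

```text
clock: 14.87
tool_pos: [0.4887, 0.2796, 0.1312]
orientation: [-179.9, 11.7, -84.2]
force: [-4.7, 8.5, 1.6]
opening: 0.0299
clock: 15.03
tool_pos: [0.4886, 0.2806, 0.1308]
orientation: [-180.0, 11.3, -84.1]
force: [-2.5, 3.6, 3.6]
opening: 0.0299
clock: 15.45
tool_pos: [0.4879, 0.2955, 0.1304]
orientation: [-179.8, -11.5, -83.8]
force: [1.8, 2.9, 7.2]
opening: 0.0297
clock: 15.62
tool_pos: [0.4878, 0.2951, 0.1305]
orientation: [-179.8, -11.0, -83.9]
force: [0.4, 7.4, 0.4]
opening: 0.0298
clock: 16.03
tool_pos: [0.4887, 0.2796, 0.131]
orientation: [-179.9, 11.6, -84.2]
force: [-3.3, 8.5, 0.8]
opening: 0.0298
clock: 16.2
tool_pos: [0.4885, 0.2805, 0.1307]
orientation: [-180.0, 11.2, -84.1]
force: [-2.1, 4.5, 3.8]
opening: 0.0299
clock: 16.62
tool_pos: [0.4879, 0.2953, 0.1304]
orientation: [-179.8, -11.6, -83.8]
force: [3.4, 0.9, 8.2]
opening: 0.0302
clock: 16.78
tool_pos: [0.4878, 0.2949, 0.1304]
orientation: [-179.8, -11.1, -83.9]
force: [0.2, 6.9, 1.5]
opening: 0.03
```

View pics/b2.png

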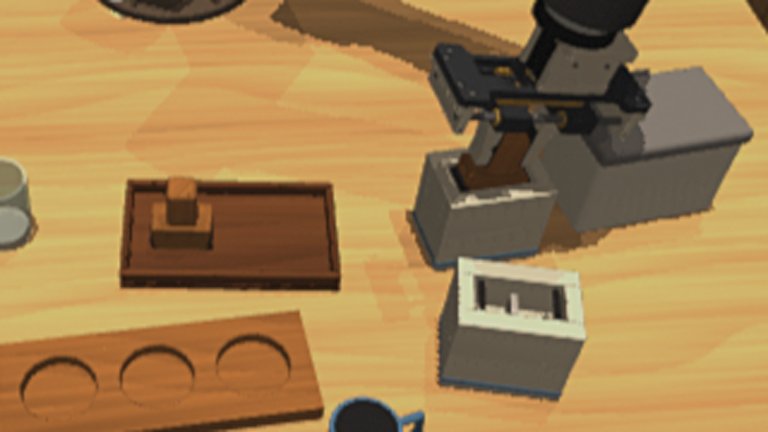

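The first stopper stands in the rest at crop (180,215). The second leans to +y in its mouth at crop (505,165). Next I rock and lift.

```bash
python3 -m handwheel '[[[0.033,0,-0.012],[0,-0.031,0]],[[0.033,0,-0.012],[0,-0.031,0]],[[0.067,0,-0.017],[0,-0.062,0]],[[0.067,0,-0.017],[0,-0.062,0]],[[0.067,0,-0.017],[0,-0.062,0]]]'
python3 -m handwheel '[[[-0.033,0,-0.012],[0,0.031,0]],[[-0.033,0,-0.012],[0,0.031,0]],[[-0.067,0,-0.017],[0,0.062,0]],[[-0.067,0,-0.017],[0,0.062,0]],[[-0.067,0,-0.017],[0,0.062,0]]]'
python3 -m handwheel '[[[0.033,0,-0.012],[0,-0.031,0]],[[0.033,0,-0.012],[0,-0.031,0]],[[0.067,0,-0.017],[0,-0.062,0]],[[0.067,0,-0.017],[0,-0.062,0]],[[0.067,0,-0.017],[0,-0.062,0]]]'
python3 -m handwheel '[[[-0.033,0,-0.012],[0,0.031,0]],[[-0.033,0,-0.012],[0,0.031,0]],[[-0.067,0,-0.017],[0,0.062,0]],[[-0.067,0,-0.017],[0,0.062,0]],[[-0.067,0,-0.017],[0,0.062,0]]]'
python3 -m handwheel '[[[0.033,0,-0.012],[0,-0.031,0]],[[0.033,0,-0.012],[0,-0.031,0]],[[0.067,0,-0.017],[0,-0.062,0]],[[0.067,0,-0.017],[0,-0.062,0]],[[0.067,0,-0.017],[0,-0.062,0]]]'
python3 -m handwheel '[[[-0.027,0,-0.04],[0,0.0155,0]],[[-0.053,0,-0.086],[0,0.0306,0]],[[-0.053,0,-0.086],[0,0.0306,0]],[[-0.053,0,-0.086],[0,0.0306,0]]]'
python3 go.py 486,180,178,-90 480.7,82.3,110,-94.8 480.7,82.3,64,-94.8
```

```text
clock: 17.25
tool_pos: [0.4882, 0.2787, 0.1364]
orientation: [180.0, 11.5, -84.3]
force: [-3.7, 5.5, 0.2]
opening: 0.0295
clock: 17.67
tool_pos: [0.4876, 0.2959, 0.1415]
orientation: [-179.8, -11.6, -83.8]
force: [-0.7, 5.4, 3.9]
opening: 0.0298
clock: 18.08
tool_pos: [0.4879, 0.2782, 0.1477]
orientation: [179.9, 11.3, -84.2]
force: [-0.8, 2.8, -2.5]
opening: 0.0302
clock: 18.5
tool_pos: [0.4869, 0.2945, 0.1527]
orientation: [-179.9, -11.7, -83.8]
force: [-0.4, 0.1, -0.3]
opening: 0.0301
clock: 18.92
tool_pos: [0.4883, 0.2782, 0.1599]
orientation: [180.0, 11.4, -84.2]
force: [-0.3, -0.2, -1.9]
opening: 0.0299
clock: 19.25
tool_pos: [0.4873, 0.2885, 0.1783]
orientation: [-180.0, 0.0, -83.9]
force: [-0.5, 0.9, -1.9]
opening: 0.0297
[486.0, 180.0, 178.0, -90.0] [[0.5386, 0.0643, 0.001], [-0.0001, 0.0001, 0.017]] rows>=2.6
[480.7, 82.3, 110.0, -94.8] [[0.4885, 0.0266, 0.34], [-0.0, 0.0, 0.0134]] rows>=2.9
[480.7, 82.3, 64.0, -94.8] [[0.0001, 0.0001, 0.23], [-0.0, 0.0, -0.0]] rows>=1.1
```

```bash
python3 -m handwheel '[[[0.13,0.016,0],[0,0,0.004]],[[0.27,0.03,0],[0,0,0.008]],[[0.4,0.048,0],[0,0,0.013]],[[0.539,0.064,0],[0,0,0.017]],[[0.539,0.064,0],[0,0,0.017]]]'
python3 -m handwheel '[[[0.12,0.007,0.05],[0,0,0.004]],[[0.25,0.014,0.13],[0,0,0.007]],[[0.37,0.02,0.24],[0,0,0.01]],[[0.489,0.027,0.34],[0,0,0.0134]],[[0.489,0.027,0.34],[0,0,0.0134]]]'
python3 -m handwheel '[[[0,0,0],[0,0,0]],[[0,0,0],[0,0,0]]]'
python3 go.py 480.7,82.3,64,-94.8
```

```text
clock: 19.67
tool_pos: [0.4848, 0.1746, 0.1775]
orientation: [179.9, 0.1, -90.4]
force: [0.6, -0.4, -1.9]
opening: 0.03
clock: 20.08
tool_pos: [0.4767, 0.077, 0.1056]
orientation: [179.6, -0.0, -95.2]
force: [-1.2, -1.0, -0.8]
opening: 0.0296
clock: 20.25
tool_pos: [0.481, 0.0814, 0.1098]
orientation: [180.0, 0.2, -95.0]
force: [0.3, 0.5, -0.1]
opening: 0.03
[480.7, 82.3, 64.0, -94.8] [[-0.0035, 0.002, 0.2291], [0.0, 0.0007, -0.0004]] rows>=1.1
```

```bash
python3 -m handwheel '[[[0,0,0.1],[0,0,0]],[[-0.004,0,0.2],[0,0,0]],[[-0.004,0,0.22],[0,0,0]],[[-0.004,0,0.232],[0,0,0]],[[-0.004,0,0.232],[0,0,0]]]'
python3 -m handwheel '[[[0,0,0.005],[0,0,0]],[[0,0,0.008],[0,0,0]],[[0,0,0.008],[0,0,0]]]'
python3 -m handwheel '[[[0,0,0.004],[0,0,0]],[[0,0,0.004],[0,0,0]],[[0,0,0.004],[0,0,0]]]'
```

```text
clock: 20.67
tool_pos: [0.4812, 0.083, 0.0638]
orientation: [-180.0, 0.3, -94.9]
force: [0.3, -0.1, 0.3]
opening: 0.0297
clock: 20.92
tool_pos: [0.4813, 0.0827, 0.0625]
orientation: [-179.9, 0.3, -94.9]
force: [0.2, -1.1, -1.8]
opening: 0.0297
clock: 21.17
tool_pos: [0.4811, 0.0826, 0.0613]
orientation: [-180.0, 0.3, -94.9]
force: [-0.3, 0.1, 0.8]
opening: 0.0302
```

```bash
python3 -m handwheel '[[[0,0,0.004],[0,0,0]],[[0,0,0.004],[0,0,0]],[[0,0,0.004],[0,0,0]]]'
python3 -m handwheel '[[[0,0,-0.003],[0,0,0]],[[0,0,-0.003],[0,0,0]],[[0,0,-0.003],[0,0,0]],[[0,0,-0.003],[0,0,0]],[[0,0,-0.003],[0,0,0]]]' 0.1
python3 -m handwheel '[[[0,0,0],[0,0,0]],[[0,0,0],[0,0,0]],[[0,0,-0.1],[0,0,0]],[[0,0,-0.25],[0,0,0]],[[0,0,-0.4],[0,0,0]]]'
python3 -m handwheel '[[[0,0,-0.15],[0,0,0]],[[0,0,-0.3],[0,0,0]],[[0,0,-0.3],[0,0,0]]]'
python3 go.py 450,-200,180,-175.8
```

```text
clock: 21.42
tool_pos: [0.4814, 0.0828, 0.061]
orientation: [-179.9, 0.3, -94.9]
force: [-1.5, 1.6, 8.0]
opening: 0.0301
clock: 21.83
tool_pos: [0.4807, 0.0824, 0.0607]
orientation: [180.0, 0.3, -94.9]
force: [0.7, 0.2, -0.9]
opening: 0.0392
clock: 22.25
tool_pos: [0.4801, 0.0816, 0.141]
orientation: [179.9, 0.2, -94.9]
force: [1.0, 0.6, -0.3]
opening: 0.0393
clock: 22.5
tool_pos: [0.4837, 0.0828, 0.2068]
orientation: [-179.5, 0.5, -94.9]
force: [1.2, 0.2, 0.5]
opening: 0.0399
[450.0, -200.0, 180.0, -175.8] [[0.5984, 0.0205, 0.0508], [-0.0, 0.0009, 0.0944]] rows>=4.7
[450.0, -200.0, 180.0, -175.8] [[0.5072, -0.3173, 0.0539], [-0.0001, 0.0009, 0.0944]] rows>=4.7
[450.0, -200.0, 180.0, -175.8] [[0.0924, -0.208, 0.0213], [0.0, 0.0003, 0.036]] rows>=1.8
```

```bash
python3 -m handwheel '[[[0.598,0.02,0.051],[0,0,0.0944]],[[0.598,0.02,0.051],[0,0,0.0944]],[[0.598,0.02,0.051],[0,0,0.0944]],[[0.598,0.02,0.051],[0,0,0.0944]],[[0.598,0.02,0.051],[0,0,0.0944]]]' -1
cat > meas2.py <<'E'
from meas import *
for n in('top','scene'):
    snap(n);p,u,v,c=cloud(n)
    col=c.astype(int)
    m=(p[:,2]>.045)&(p[:,2]<.09)&(p[:,0]>.25)&(p[:,0]<.75)&(p[:,1]<.15)&(p[:,1]>-.55)
    im=np.zeros((480,640),np.uint8); im[v[m],u[m]]=1
    k,l,st,ce=cv2.connectedComponentsWithStats(im,connectivity=8)
    for i in range(1,k):
        if st[i,4]>60:
            q=m&(l[v,u]==i); print(n,ce[i].round(0),st[i,4],*rect(p[q]),'z95 %.3f'%np.percentile(p[q,2],95),c[q].mean(0).round(0))
E
python3 meas2.py; python3 go.py 450,-200,180,-175.8
```

```text
clock: 22.92
tool_pos: [0.4657, -0.039, 0.1896]
orientation: [179.8, 0.2, -129.5]
force: [0.9, 1.1, 0.3]
opening: 0.0675
top [280. 172.] 117 [736.2 116.6] [24.  63.8] 2.9 z95 0.089 [32. 44. 55.]
top [423. 182.] 456 [ 712.7 -313.6] [67.8 71.4] 46.2 z95 0.073 [78. 75. 71.]
top [433. 230.] 193 [ 568.  -339.8] [57.2 59.3] 1.7 z95 0.084 [113. 107.  94.]
top [471. 260.] 215 [ 480.5 -453.7] [58.8 58.3] 3.1 z95 0.084 [51. 88. 44.]
top [386. 270.] 134 [ 449.4 -199.3] [55.4 58.1] 0.8 z95 0.086 [119. 113.  98.]
top [434. 275.] 185 [ 435.2 -340.8] [58.1 58.9] 44.5 z95 0.085 [114. 110.  95.]
top [464. 301.] 220 [ 361.2 -430.4] [58.  59.8] 33.4 z95 0.084 [51. 86. 43.]
top [428. 309.] 180 [ 336.9 -323.8] [57.9 58.6] 19.2 z95 0.084 [82. 50. 78.]
top [418. 334.] 74 [ 261.6 -300.4] [22.7 55.8] 0.3 z95 0.085 [94. 56. 88.]
scene [205. 190.] 236 [ 263.1 -301.1] [25.1 57.8] 0.9 z95 0.081 [62. 31. 64.]
scene [192. 209.] 508 [ 337.1 -324. ] [58.4 62. ] 77.6 z95 0.081 [71. 38. 70.]
scene [147. 217.] 545 [ 361.5 -431.2] [61.8 60. ] 66.2 z95 0.081 [39. 77. 35.]
scene [180. 237.] 559 [ 437.  -341.4] [62.5 58.8] 37.5 z95 0.081 [127. 117.  93.]
scene [239. 238.] 533 [ 449.3 -200.2] [61.  58.5] 0.1 z95 0.081 [134. 126.  98.]
scene [315. 242.] 247 [474.8 -18.1] [28.9 33.1] 86.9 z95 0.086 [71. 46. 27.]
scene [356. 243.] 249 [483.7  80.9] [29.9 31.1] 86.6 z95 0.085 [104.  65.  34.]
scene [127. 254.] 618 [ 481.7 -455.1] [60.3 58.3] 30.2 z95 0.081 [39. 81. 37.]
scene [171. 281.] 638 [ 569.8 -341.1] [60.9 59. ] 24.5 z95 0.081 [137. 128. 100.]
scene [176. 340.] 975 [ 713.3 -314.4] [71.7 70.4] 43.5 z95 0.073 [95. 89. 81.]
[450.0, -200.0, 180.0, -175.8] [[0.4962, -0.3267, 0.0327], [0.0005, 0.0003, 0.0944]] rows>=4.7
[450.0, -200.0, 180.0, -175.8] [[0.0855, -0.2049, 0.013], [0.0002, 0.0001, 0.0353]] rows>=1.8
```

Both stoppers stand in the rest, and the tumblers have not moved. I'll take the nearest tumbler first.

```bash
python3 -m handwheel '[[[0.496,-0.327,0.033],[0,0,0.0944]],[[0.496,-0.327,0.033],[0,0,0.0944]],[[0.496,-0.327,0.033],[0,0,0.0944]],[[0.496,-0.327,0.033],[0,0,0.0944]],[[0.496,-0.327,0.033],[0,0,0.0944]]]'
python3 -m handwheel '[[[0.086,-0.205,0.013],[0,0,0.0353]],[[0.086,-0.205,0.013],[0,0,0.0353]],[[0.086,-0.205,0.013],[0,0,0.0353]],[[0.086,-0.205,0.013],[0,0,0.0353]],[[0.086,-0.205,0.013],[0,0,0.0353]]]'
python3 -m handwheel '[[[0,0,0],[0,0,0]],[[0,0,0],[0,0,0]]]'
python3 go.py 449.5,-199.8,50,-175.8
```

```text
clock: 23.43
tool_pos: [0.4546, -0.1567, 0.1823]
orientation: [179.7, 0.0, -163.2]
force: [-0.5, -0.1, -0.7]
opening: 0.0878
clock: 23.85
tool_pos: [0.4508, -0.1988, 0.1799]
orientation: [179.7, 0.0, -175.3]
force: [0.2, -0.0, -0.4]
opening: 0.0878
clock: 24.02
tool_pos: [0.4509, -0.1987, 0.1801]
orientation: [179.7, 0.1, -175.4]
force: [-0.4, -0.1, 0.6]
opening: 0.0879
[449.5, -199.8, 50.0, -175.8] [[0.0081, -0.0083, 0.6506], [0.0008, 0.0002, 0.0011]] rows>=3.1
```

```bash
python3 -m handwheel '[[[0,0,0.17],[0,0,0]],[[0.008,-0.005,0.34],[0,0,0]],[[0.008,-0.005,0.51],[0,0,0]],[[0.008,-0.005,0.65],[0,0,0]],[[0.008,-0.005,0.65],[0,0,0]]]'
python3 -m handwheel '[[[0,0,0],[0,0,0]],[[0,0,0],[0,0,0]],[[0,0,0],[0,0,0]],[[0,0,0],[0,0,0]],[[0,0,0],[0,0,0]]]' 1
python3 -m handwheel '[[[0,0,0],[0,0,0]],[[0,0,0],[0,0,0]],[[0,0,0],[0,0,0]]]'
python3 -m handwheel '[[[0,0,-0.05],[0,0,0]],[[0,0,-0.15],[0,0,0]],[[0,0,-0.25],[0,0,0]],[[0,0,-0.25],[0,0,0]],[[0,0,-0.25],[0,0,0]]]'
python3 go.py 560,-170,100,-175.8 656.8,-140.5,90,-175.8
```

```text
clock: 24.43
tool_pos: [0.4457, -0.199, 0.0455]
orientation: [179.6, -0.4, -175.6]
force: [-1.1, 0.2, -0.8]
opening: 0.0874
clock: 24.85
tool_pos: [0.45, -0.2, 0.0514]
orientation: [179.7, 0.2, -175.6]
force: [-1.9, -1.0, 1.8]
opening: 0.0596
clock: 25.1
tool_pos: [0.4498, -0.2001, 0.0513]
orientation: [179.7, 0.2, -175.6]
force: [-2.3, 0.9, 7.8]
opening: 0.0589
clock: 25.52
tool_pos: [0.4499, -0.2002, 0.1012]
orientation: [179.7, 0.2, -175.6]
force: [0.4, 0.3, -2.3]
opening: 0.0582
[560.0, -170.0, 100.0, -175.8] [[-0.5605, 0.1085, 0.0084], [0.0008, 0.0006, 0.0005]] rows>=2.7
[656.8, -140.5, 90.0, -175.8] [[-0.4935, 0.1117, 0.0499], [-0.0, -0.0, -0.0]] rows>=2.4
```

```bash
python3 go.py 550,-80,100,-175.8 643.6,39,95,-175.8
```

```text
[550.0, -80.0, 100.0, -175.8] [[-0.545, 0.561, 0.0105], [0.0008, 0.0006, 0.0005]] rows>=3.8
[643.6, 39.0, 95.0, -175.8] [[-0.5103, 0.5592, 0.0248], [-0.0, -0.0, -0.0]] rows>=3.6
```

```bash
python3 -m handwheel '[[[-0.11,0.11,0],[0,0,0]],[[-0.22,0.22,0],[0,0,0]],[[-0.33,0.34,0],[0,0,0]],[[-0.44,0.45,0],[0,0,0]],[[-0.545,0.561,0.01],[0.0005,0.0005,0.0005]]]'
python3 -m handwheel '[[[-0.13,0.14,0],[0,0,0]],[[-0.26,0.28,0],[0,0,0]],[[-0.39,0.42,0.01],[0,0,0]],[[-0.51,0.559,0.025],[0,0,0]],[[-0.51,0.559,0.025],[0,0,0]]]'
python3 -m handwheel '[[[0,0,0],[0,0,0]],[[0,0,0],[0,0,0]],[[0,0,0],[0,0,0]]]'
python3 - <<'E'
from h import *
s=snap('scene')
c=cv2.resize(s['color'][200:370,210:420],None,fx=3.3,fy=3.3,interpolation=cv2.INTER_CUBIC)
cv2.imwrite('pics/c1.png',c[:,:,::-1])
E
python3 go.py 643.6,39,58,-175.8
```

```text
clock: 25.93
tool_pos: [0.5496, -0.0788, 0.0979]
orientation: [179.9, -0.2, -175.8]
force: [0.8, 0.3, -1.2]
opening: 0.0588
clock: 26.35
tool_pos: [0.6459, 0.0437, 0.0914]
orientation: [179.9, -0.1, -175.6]
force: [-0.2, -1.4, -0.3]
opening: 0.0586
clock: 26.6
tool_pos: [0.6417, 0.0382, 0.0927]
orientation: [179.9, -0.2, -175.8]
force: [-0.4, -0.7, -0.1]
opening: 0.0583
[643.6, 39.0, 58.0, -175.8] [[-0.0093, 0.0036, 0.1758], [0.0003, -0.0006, -0.0001]] rows>=0.8
```

View pics/c1.png

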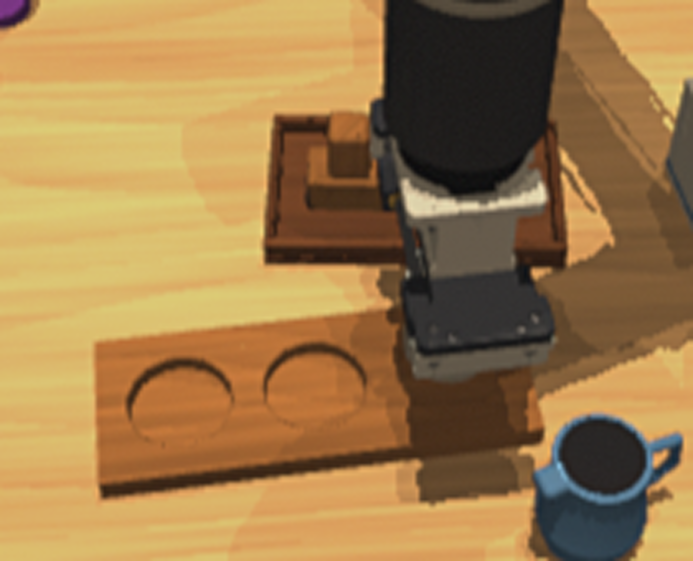

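The gripper hides the well, but wells 0 and 1 (crop 180,400 and 315,385) and the creamer (600,455) are clear of it. I'm relying on the calibrated numbers to lower.

```bash
python3 -m handwheel '[[[-0.008,0.003,0.04],[0,0,0]],[[-0.008,0.003,0.08],[0,0,0]],[[-0.008,0.003,0.12],[0,0,0]],[[-0.008,0.003,0.16],[0,0,0]],[[-0.008,0.003,0.16],[0,0,0]]]'
python3 -m handwheel '[[[0,0,0],[0,0,0]],[[0,0,0.005],[0,0,0]],[[0,0,0.01],[0,0,0]],[[0,0,0.01],[0,0,0]]]'
python3 -m handwheel '[[[0,0,0.005],[0,0,0]],[[0,0,0.005],[0,0,0]],[[0,0,0.005],[0,0,0]]]'
```

```text
clock: 27.07
tool_pos: [0.6428, 0.0392, 0.059]
orientation: [179.9, -0.3, -175.8]
force: [0.1, -0.5, -2.2]
opening: 0.0587
clock: 27.4
tool_pos: [0.6444, 0.0399, 0.0597]
orientation: [179.9, -0.1, -175.8]
force: [-0.0, 0.4, -1.1]
opening: 0.0586
clock: 27.65
tool_pos: [0.6443, 0.0399, 0.0587]
orientation: [179.9, -0.1, -175.8]
force: [0.0, -0.2, -1.4]
opening: 0.0584
```

```bash
python3 -m handwheel '[[[0,0,0.006],[0,0,0]],[[0,0,0.006],[0,0,0]],[[0,0,0.006],[0,0,0]]]'
python3 -m handwheel '[[[0,0,0.005],[0,0,0]],[[0,0,0.005],[0,0,0]],[[0,0,0.005],[0,0,0]]]'
```

```text
clock: 27.9
tool_pos: [0.6445, 0.0398, 0.0576]
orientation: [179.9, -0.1, -175.8]
force: [0.5, 0.3, -0.0]
opening: 0.0587
clock: 28.15
tool_pos: [0.6444, 0.0397, 0.0575]
orientation: [179.9, -0.1, -175.8]
force: [-3.5, 0.5, 7.0]
opening: 0.0586
```

```bash
python3 -m handwheel '[[[0,0,-0.004],[0,0,0]],[[0,0,-0.004],[0,0,0]],[[0,0,-0.004],[0,0,0]],[[0,0,-0.004],[0,0,0]],[[0,0,-0.004],[0,0,0]]]' -1
python3 -m handwheel '[[[0,0,0],[0,0,0]],[[0,0,-0.1],[0,0,0]],[[0,0,-0.25],[0,0,0]],[[0,0,-0.4],[0,0,0]],[[0,0,-0.55],[0,0,0]]]'
python3 go.py 605,-200,165,-175.8 
```

```text
clock: 28.57
tool_pos: [0.6442, 0.0398, 0.057]
orientation: [179.9, -0.2, -175.8]
force: [-1.4, -0.4, 0.5]
opening: 0.0844
clock: 28.98
tool_pos: [0.6442, 0.0395, 0.1681]
orientation: [179.9, -0.2, -175.8]
force: [1.1, 0.1, -0.0]
opening: 0.0876
[605.0, -200.0, 165.0, -175.8] [[0.2219, -0.9237, 0.0116], [0.0002, -0.0004, 0.0]] rows>=4.6
[605.0, -200.0, 165.0, -175.8] [[0.0615, -0.256, 0.0033], [0.0, -0.0001, 0.0]] rows>=1.3
```

```bash
python3 -m handwheel '[[[0.222,-0.924,0.012],[0,0,0]],[[0.222,-0.924,0.012],[0,0,0]],[[0.222,-0.924,0.012],[0,0,0]],[[0.222,-0.924,0.012],[0,0,0]],[[0.222,-0.924,0.012],[0,0,0]]]'
python3 meas2.py; python3 go.py 569.2,-340.6,165,-175.8 569.2,-340.6,50,-175.8
```

```text
clock: 29.4
tool_pos: [0.6126, -0.1512, 0.1646]
orientation: [179.9, -0.2, -175.9]
force: [0.7, -0.3, -0.3]
opening: 0.0876
top [427. 183.] 237 [ 709.7 -327.4] [40.6 71.4] 79.1 z95 0.073 [85. 81. 75.]
top [433. 230.] 192 [ 567.9 -339.6] [58. 57.] 89.5 z95 0.084 [119. 112.  99.]
top [472. 260.] 211 [ 480.5 -453.5] [58.8 58.1] 5.2 z95 0.084 [54. 92. 46.]
top [433. 275.] 184 [ 435.2 -340.9] [58.3 57.7] 0.7 z95 0.085 [120. 115. 100.]
top [464. 301.] 218 [ 361.2 -430.8] [58.8 58.8] 39.5 z95 0.084 [54. 91. 46.]
top [428. 309.] 178 [ 336.7 -323.6] [58.6 58.1] 62.8 z95 0.085 [87. 53. 83.]
top [419. 334.] 73 [ 261.7 -301.6] [56.5 22.1] 88.5 z95 0.085 [98. 59. 93.]
scene [203. 190.] 190 [ 266.9 -306.7] [49.7 18.4] 79.5 z95 0.081 [73. 37. 75.]
scene [192. 209.] 509 [ 337.3 -324.5] [62.2 57.8] 8.5 z95 0.081 [80. 43. 78.]
scene [147. 217.] 537 [ 361.2 -432.2] [60.8 58.4] 34.7 z95 0.081 [44. 86. 40.]
scene [180. 237.] 555 [ 436.2 -341.9] [60.9 58.9] 36.1 z95 0.081 [143. 131. 105.]
scene [315. 242.] 248 [474.5 -18.1] [28.9 34. ] 86.8 z95 0.086 [117.  74.  40.]
scene [356. 243.] 245 [483.7  81.1] [30.6 31.3] 86.0 z95 0.085 [91. 59. 33.]
scene [127. 254.] 619 [ 482.2 -455.1] [60.2 59.1] 72.2 z95 0.081 [44. 91. 42.]
scene [172. 281.] 642 [ 570.  -341.4] [60.1 59.2] 17.9 z95 0.082 [153. 143. 111.]
scene [346. 299.] 662 [643.7  38.8] [59.8 59.3] 35.2 z95 0.087 [125. 118. 100.]
scene [176. 340.] 974 [ 713.2 -314.3] [72.9 70.3] 40.4 z95 0.073 [105.  98.  90.]
[569.2, -340.6, 165.0, -175.8] [[0.2764, -0.9089, -0.0035], [0.0002, -0.0005, -0.0006]] rows>=4.6
[569.2, -340.6, 165.0, -175.8] [[0.0059, -0.0192, -0.0001], [0.0, 0.0, -0.0]] rows>=0.1
[569.2, -340.6, 50.0, -175.8] [[0.0001, -0.0002, 0.575], [0.0, 0.0, -0.0]] rows>=2.8
```

```bash
python3 -m handwheel '[[[0.282,-0.928,-0.004],[0,0,0]],[[0.282,-0.928,-0.004],[0,0,0]],[[0.282,-0.928,-0.004],[0,0,0]],[[0.282,-0.928,-0.004],[0,0,0]],[[0.282,-0.928,-0.004],[0,0,0]]]'
python3 -m handwheel '[[[0,0,0],[0,0,0]],[[0,0,0],[0,0,0]],[[0,0,0],[0,0,0]]]'
python3 go.py 569.2,-340.6,51,-175.8
```

```text
clock: 29.92
tool_pos: [0.5704, -0.3396, 0.1651]
orientation: [179.9, -0.2, -175.8]
force: [0.7, -0.4, -0.2]
opening: 0.0876
clock: 30.17
tool_pos: [0.5712, -0.3367, 0.1648]
orientation: [179.9, -0.2, -175.8]
force: [0.3, 1.1, -0.3]
opening: 0.0877
[569.2, -340.6, 51.0, -175.8] [[0.0099, -0.0197, 0.5692], [0.0003, -0.0004, -0.0]] rows>=2.7
```

```bash
python3 -m handwheel '[[[0.005,-0.01,0.15],[0,0,0]],[[0.01,-0.019,0.3],[0,0,0]],[[0.01,-0.019,0.45],[0,0,0]],[[0.01,-0.019,0.568],[0,0,0]],[[0.01,-0.019,0.568],[0,0,0]]]'
python3 -m handwheel '[[[0,0,0],[0,0,0]],[[0,0,0],[0,0,0]],[[0,0,0],[0,0,0]]]'
python3 -m handwheel '[[[0,0,0],[0,0,0]],[[0,0,0],[0,0,0]],[[0,0,0],[0,0,0]],[[0,0,0],[0,0,0]],[[0,0,0],[0,0,0]]]' 1
python3 -m handwheel '[[[0,0,0],[0,0,0]],[[0,0,0],[0,0,0]],[[0,0,0],[0,0,0]]]'
python3 -m handwheel '[[[0,0,-0.05],[0,0,0]],[[0,0,-0.15],[0,0,0]],[[0,0,-0.22],[0,0,0]],[[0,0,-0.22],[0,0,0]],[[0,0,-0.22],[0,0,0]]]'
python3 go.py 595,-180,97,-175.8 650.2,-50.7,95,-175.8
```

```text
clock: 30.58
tool_pos: [0.5665, -0.338, 0.0463]
orientation: [179.7, -0.6, -175.7]
force: [-1.0, 0.8, -0.3]
opening: 0.0874
clock: 30.83
tool_pos: [0.5708, -0.3408, 0.0538]
orientation: [180.0, 0.0, -175.7]
force: [0.2, 0.2, -0.4]
opening: 0.0877
clock: 31.25
tool_pos: [0.5692, -0.3411, 0.0519]
orientation: [179.9, -0.1, -175.8]
force: [-0.1, 1.3, 0.7]
opening: 0.0598
clock: 31.5
tool_pos: [0.5692, -0.341, 0.0518]
orientation: [179.9, -0.1, -175.8]
force: [-0.8, 0.8, 2.6]
opening: 0.0587
clock: 31.92
tool_pos: [0.5696, -0.3411, 0.0964]
orientation: [179.9, -0.1, -175.8]
force: [-1.3, -0.2, -2.1]
opening: 0.0586
[595.0, -180.0, 97.0, -175.8] [[-0.1856, 0.7938, -0.0022], [0.0002, -0.0002, -0.0]] rows>=3.9
[650.2, -50.7, 95.0, -175.8] [[-0.3225, 0.6246, 0.0103], [0.0, 0.0, -0.0]] rows>=3.4
```

```bash
python3 -m handwheel '[[[-0.037,0.16,0],[0,0,0]],[[-0.074,0.32,0],[0,0,0]],[[-0.11,0.48,0],[0,0,0]],[[-0.15,0.64,0],[0,0,0]],[[-0.186,0.794,-0.002],[0,0,0]]]'
python3 -m handwheel '[[[-0.065,0.125,0],[0,0,0]],[[-0.13,0.25,0],[0,0,0]],[[-0.19,0.375,0],[0,0,0]],[[-0.26,0.5,0.005],[0,0,0]],[[-0.322,0.625,0.01],[0,0,0]]]'
python3 -m handwheel '[[[0,0,0],[0,0,0]],[[0,0,0],[0,0,0]],[[0,0,0],[0,0,0]],[[0,0,0],[0,0,0]]]'
python3 go.py 650.2,-50.7,61,-175.8
```

```text
clock: 32.33
tool_pos: [0.5938, -0.1783, 0.0948]
orientation: [179.9, -0.3, -175.8]
force: [0.8, -0.2, -1.1]
opening: 0.0584
clock: 32.75
tool_pos: [0.6494, -0.0491, 0.0929]
orientation: [179.9, -0.3, -175.8]
force: [0.9, -0.6, -1.9]
opening: 0.0584
clock: 33.08
tool_pos: [0.6489, -0.0513, 0.0935]
orientation: [179.9, -0.2, -175.8]
force: [-0.6, -0.1, -0.9]
opening: 0.0582
[650.2, -50.7, 61.0, -175.8] [[-0.0072, 0.0021, 0.1624], [0.0003, -0.0006, -0.0001]] rows>=0.8
```

```bash
python3 -m handwheel '[[[-0.005,0.002,0.04],[0,0,0]],[[-0.005,0.002,0.08],[0,0,0]],[[-0.005,0.002,0.12],[0,0,0]],[[-0.005,0.002,0.16],[0,0,0]],[[-0.005,0.002,0.165],[0,0,0]]]'
python3 -m handwheel '[[[0,0,0],[0,0,0]],[[0,0,0.005],[0,0,0]],[[0,0,0.01],[0,0,0]],[[0,0,0.01],[0,0,0]]]'
python3 -m handwheel '[[[0,0,0.005],[0,0,0]],[[0,0,0.005],[0,0,0]],[[0,0,0.005],[0,0,0]]]'
```

```text
clock: 33.5
tool_pos: [0.6492, -0.0504, 0.0587]
orientation: [179.9, -0.3, -175.8]
force: [0.4, 1.0, -2.0]
opening: 0.0588
clock: 33.83
tool_pos: [0.6508, -0.0499, 0.0594]
orientation: [179.9, -0.1, -175.8]
force: [0.4, -0.2, -1.5]
opening: 0.0587
clock: 34.08
tool_pos: [0.6507, -0.0499, 0.0584]
orientation: [179.9, -0.1, -175.8]
force: [1.0, -0.9, -2.3]
opening: 0.0587
```

```bash
python3 -m handwheel '[[[0,0,0.006],[0,0,0]],[[0,0,0.006],[0,0,0]],[[0,0,0.006],[0,0,0]]]'
python3 -m handwheel '[[[0,0,-0.002],[0,0,0]],[[0,0,-0.002],[0,0,0]],[[0,0,-0.002],[0,0,0]],[[0,0,-0.002],[0,0,0]],[[0,0,-0.002],[0,0,0]]]' -1
python3 -m handwheel '[[[0,0,0],[0,0,0]],[[0,0,-0.1],[0,0,0]],[[0,0,-0.25],[0,0,0]],[[0,0,-0.4],[0,0,0]],[[0,0,-0.55],[0,0,0]]]'
python3 go.py 570,-200,165,160 436,-341.2,165,135
```

```text
clock: 34.33
tool_pos: [0.6509, -0.05, 0.0578]
orientation: [179.9, -0.1, -175.8]
force: [-1.8, 1.9, 5.3]
opening: 0.0586
clock: 34.75
tool_pos: [0.6506, -0.05, 0.0572]
orientation: [179.9, -0.2, -175.8]
force: [0.1, 0.6, 0.4]
opening: 0.0852
clock: 35.17
tool_pos: [0.6506, -0.0502, 0.1683]
orientation: [179.9, -0.2, -175.8]
force: [0.6, -0.7, -0.1]
opening: 0.0875
[570.0, -200.0, 165.0, 160.0] [[0.457, -0.7173, 0.0171], [0.0001, -0.0006, 0.0672]] rows>=4.1
[436.0, -341.2, 165.0, 135.0] [[0.379, -0.8711, -0.0002], [0.0, 0.0, 0.0678]] rows>=4.6
[436.0, -341.2, 165.0, 135.0] [[-0.0004, -0.0233, -0.0], [0.0, -0.0, 0.0017]] rows>=0.1
```

```bash
python3 -m handwheel '[[[0.457,-0.717,0.017],[0,0,0.067]],[[0.457,-0.717,0.017],[0,0,0.067]],[[0.457,-0.717,0.017],[0,0,0.067]],[[0.457,-0.717,0.017],[0,0,0.067]],[[0.457,-0.717,0.017],[0,0,0.067]]]'
python3 meas2.py | grep -E '1[1-9][0-9]\. 1[0-9][0-9]\.'
python3 -m handwheel '[[[0.379,-0.895,0],[0,0,0.0695]],[[0.379,-0.895,0],[0,0,0.0695]],[[0.379,-0.895,0],[0,0,0.0695]],[[0.379,-0.895,0],[0,0,0.0695]],[[0.379,-0.895,0],[0,0,0.0695]]]'
python3 -m handwheel '[[[0,0,0],[0,0,0]],[[0,0,0],[0,0,0]],[[0,0,0],[0,0,0]]]'
python3 go.py 436,-341.2,51,135
```

```text
clock: 35.58
tool_pos: [0.5667, -0.2041, 0.164]
orientation: [180.0, -0.2, 159.7]
force: [0.2, 0.1, -0.7]
opening: 0.0877
top [433. 275.] 187 [ 435.2 -340.8] [58.4 58.8] 0.7 z95 0.085 [118. 114.  98.]
scene [177. 235.] 425 [ 434.9 -343. ] [57.1 59.2] 43.6 z95 0.082 [142. 129. 101.]
scene [346. 299.] 658 [644.2  38.7] [59.7 57.8] 0.5 z95 0.087 [130. 120. 100.]
scene [305. 303.] 667 [650.5 -50.8] [60.9 58.4] 3.2 z95 0.087 [133. 122. 101.]
clock: 36.1
tool_pos: [0.4368, -0.3432, 0.1642]
orientation: [-180.0, -0.2, 134.9]
force: [0.0, 0.8, -0.5]
opening: 0.0876
clock: 36.35
tool_pos: [0.439, -0.3419, 0.1642]
orientation: [-180.0, -0.1, 135.1]
force: [0.3, 0.5, -0.6]
opening: 0.0876
[436.0, -341.2, 51.0, 135.0] [[0.0118, -0.008, 0.5659], [-0.0001, -0.0004, 0.0003]] rows>=2.7
```

```bash
python3 -m handwheel '[[[0.005,-0.004,0.15],[0,0,0]],[[0.011,-0.008,0.3],[0,0,0]],[[0.011,-0.008,0.45],[0,0,0]],[[0.011,-0.008,0.566],[0,0,0]],[[0.011,-0.008,0.566],[0,0,0]]]'
python3 -m handwheel '[[[0,0,0],[0,0,0]],[[0,0,0],[0,0,0]],[[0,0,0],[0,0,0]]]'
python3 -m handwheel '[[[0,0,0],[0,0,0]],[[0,0,0],[0,0,0]],[[0,0,0],[0,0,0]],[[0,0,0],[0,0,0]],[[0,0,0],[0,0,0]]]' 1
python3 -m handwheel '[[[0,0,0],[0,0,0]],[[0,0,0],[0,0,0]],[[0,0,0],[0,0,0]]]'
python3 -m handwheel '[[[0,0,-0.05],[0,0,0]],[[0,0,-0.15],[0,0,0]],[[0,0,-0.22],[0,0,0]],[[0,0,-0.22],[0,0,0]],[[0,0,-0.22],[0,0,0]]]'
python3 go.py 540,-250,97,160 656.8,-140.5,95,-175.8
```

```text
clock: 36.77
tool_pos: [0.4335, -0.3393, 0.0464]
orientation: [-179.8, -0.6, 135.2]
force: [-0.8, 1.2, -0.6]
opening: 0.0873
clock: 37.02
tool_pos: [0.4368, -0.3419, 0.0526]
orientation: [180.0, -0.0, 135.1]
force: [1.3, -1.0, 0.1]
opening: 0.0876
clock: 37.43
tool_pos: [0.435, -0.3418, 0.0512]
orientation: [-180.0, -0.1, 135.1]
force: [-0.4, 1.6, 1.0]
opening: 0.0602
clock: 37.68
tool_pos: [0.4351, -0.3418, 0.0512]
orientation: [-180.0, -0.2, 135.1]
force: [-1.1, 1.6, 4.7]
opening: 0.0595
clock: 38.1
tool_pos: [0.4356, -0.3419, 0.0956]
orientation: [180.0, -0.1, 135.0]
force: [-0.5, -0.6, -2.8]
opening: 0.0597
[540.0, -250.0, 97.0, 160.0] [[-0.0448, 0.6942, -0.007], [0.0001, -0.0002, -0.0693]] rows>=3.5
[656.8, -140.5, 95.0, -175.8] [[-0.3615, 0.7143, 0.0099], [-0.0, -0.0, -0.0672]] rows>=3.8
```

```bash
python3 -m handwheel '[[[-0.01,0.14,0],[0,0,-0.014]],[[-0.02,0.28,0],[0,0,-0.028]],[[-0.03,0.42,0],[0,0,-0.042]],[[-0.04,0.56,0],[0,0,-0.056]],[[-0.045,0.694,-0.007],[0,0,-0.0693]]]'
python3 -m handwheel '[[[-0.07,0.14,0],[0,0,-0.014]],[[-0.14,0.28,0],[0,0,-0.028]],[[-0.21,0.42,0],[0,0,-0.042]],[[-0.28,0.56,0.005],[0,0,-0.056]],[[-0.361,0.714,0.01],[0,0,-0.0672]]]'
python3 -m handwheel '[[[0,0,0],[0,0,0]],[[0,0,0],[0,0,0]],[[0,0,0],[0,0,0]],[[0,0,0],[0,0,0]]]'
python3 go.py 656.8,-140.5,61,-175.8
```

```text
clock: 38.52
tool_pos: [0.5396, -0.2487, 0.0947]
orientation: [180.0, -0.3, 160.2]
force: [0.4, -0.6, -2.1]
opening: 0.0597
clock: 38.93
tool_pos: [0.656, -0.1393, 0.0925]
orientation: [179.9, -0.3, -175.6]
force: [0.4, -0.4, -2.0]
opening: 0.059
clock: 39.27
tool_pos: [0.6551, -0.1409, 0.0931]
orientation: [179.9, -0.3, -175.9]
force: [-0.0, -0.6, -1.5]
opening: 0.0594
[656.8, -140.5, 61.0, -175.8] [[-0.0094, 0.0008, 0.1604], [0.0003, -0.0007, -0.0002]] rows>=0.8
```

```bash
python3 -m handwheel '[[[-0.005,0,0.04],[0,0,0]],[[-0.005,0,0.08],[0,0,0]],[[-0.005,0,0.12],[0,0,0]],[[-0.005,0,0.16],[0,0,0]],[[-0.005,0,0.165],[0,0,0]]]'
python3 -m handwheel '[[[0,0,0],[0,0,0]],[[0,0,0.005],[0,0,0]],[[0,0,0.01],[0,0,0]],[[0,0,0.01],[0,0,0]]]'
python3 -m handwheel '[[[0,0,0.007],[0,0,0]],[[0,0,0.007],[0,0,0]],[[0,0,0.007],[0,0,0]]]'
python3 -m handwheel '[[[0,0,0.005],[0,0,0]],[[0,0,0.005],[0,0,0]],[[0,0,0.005],[0,0,0]]]'
```

```text
clock: 39.68
tool_pos: [0.6557, -0.1405, 0.0586]
orientation: [179.9, -0.3, -175.8]
force: [-0.2, 0.3, -2.3]
opening: 0.0595
clock: 40.02
tool_pos: [0.6573, -0.1402, 0.0592]
orientation: [179.9, -0.1, -175.8]
force: [-0.3, 0.2, -1.2]
opening: 0.0598
clock: 40.27
tool_pos: [0.6571, -0.1402, 0.0577]
orientation: [179.9, -0.1, -175.8]
force: [-0.9, 0.0, -1.0]
opening: 0.0598
clock: 40.52
tool_pos: [0.6573, -0.1402, 0.0573]
orientation: [179.9, -0.1, -175.8]
force: [-1.9, 1.2, 4.8]
opening: 0.0595
```

Contact on the well floor. I'll release, raise, back off and make the final check.

```bash
python3 -m handwheel '[[[0,0,-0.002],[0,0,0]],[[0,0,-0.002],[0,0,0]],[[0,0,-0.002],[0,0,0]],[[0,0,-0.002],[0,0,0]],[[0,0,-0.002],[0,0,0]]]' -1
python3 -m handwheel '[[[0,0,0],[0,0,0]],[[0,0,-0.15],[0,0,0]],[[0,0,-0.35],[0,0,0]],[[0,0,-0.55],[0,0,0]],[[0,0,-0.75],[0,0,0]]]'
python3 -m handwheel '[[[0.1,-0.95,0],[0,0,0]],[[0.1,-0.95,0],[0,0,0]],[[0.1,-0.95,0],[0,0,0]],[[0.1,-0.95,0],[0,0,0]],[[0.1,-0.95,0],[0,0,0]]]'
python3 -m handwheel '[[[0,0,0],[0,0,0]],[[0,0,0],[0,0,0]],[[0,0,0],[0,0,0]]]'
python3 meas2.py
python3 - <<'E'
from h import *
cv2.imwrite('pics/end.png',load('scene')['color'][:,:,::-1])
E
```

```text
clock: 40.93
tool_pos: [0.6572, -0.1403, 0.0569]
orientation: [179.9, -0.1, -175.8]
force: [0.2, -0.2, 0.7]
opening: 0.085
clock: 41.35
tool_pos: [0.6571, -0.1406, 0.2085]
orientation: [179.9, -0.2, -175.8]
force: [2.0, 0.3, 0.2]
opening: 0.0877
clock: 41.77
tool_pos: [0.6507, -0.3351, 0.2066]
orientation: [179.9, -0.2, -175.9]
force: [0.2, 0.6, -0.1]
opening: 0.0874
clock: 42.02
tool_pos: [0.6513, -0.3314, 0.2064]
orientation: [179.9, -0.2, -175.8]
force: [-0.2, 0.2, -0.2]
opening: 0.0879
top [279. 172.] 113 [736.6 117.3] [25.6 63.8] 0.5 z95 0.089 [38. 51. 62.]
top [423. 182.] 447 [ 712.4 -313.4] [67.8 69.6] 45.6 z95 0.072 [46. 44. 41.]
top [335. 201.] 157 [649.5 -49.8] [57.4 58.1] 72.2 z95 0.088 [106.  98.  93.]
top [304. 202.] 148 [642.6  39.5] [57.9 58.5] 53.4 z95 0.089 [114. 101.  93.]
top [471. 260.] 219 [ 481.  -454.1] [58.9 58.9] 59.2 z95 0.083 [ 60. 102.  52.]
top [289. 257.] 107 [481.8  82. ] [29.1 29.7] 88.5 z95 0.088 [128.  79.  43.]
top [323. 261.] 103 [473.1 -18.4] [33.3 29.2] 83.0 z95 0.089 [101.  62.  34.]
top [464. 301.] 220 [ 360.6 -430.6] [59.3 58.4] 63.9 z95 0.084 [60. 99. 51.]
top [428. 309.] 185 [ 336.5 -324. ] [59.2 58.3] 84.8 z95 0.083 [95. 57. 91.]
top [418. 334.] 76 [ 261.7 -300.9] [23.2 57.2] 0.1 z95 0.083 [108.  65. 102.]
scene [196. 203.] 739 [ 305.1 -316.6] [ 60.8 126.7] 75.6 z95 0.081 [79. 42. 79.]
scene [315. 242.] 250 [474.8 -17.9] [28.9 33. ] 86.0 z95 0.086 [109.  69.  37.]
scene [356. 243.] 249 [483.4  81.1] [30.6 31.6] 83.4 z95 0.086 [128.  82.  43.]
scene [115. 254.] 73 [ 490.4 -477.9] [41.  10.1] 22.1 z95 0.082 [ 65. 106.  51.]
scene [346. 299.] 666 [643.9  38.9] [58.2 59.1] 84.9 z95 0.087 [152. 140. 112.]
scene [305. 304.] 678 [651.6 -50.2] [59.3 59.1] 28.9 z95 0.087 [145. 133. 109.]
scene [262. 308.] 692 [ 657.5 -140.2] [58.3 59.9] 80.0 z95 0.087 [138. 128. 107.]
scene [176. 340.] 973 [ 712.7 -313.9] [70.8 71.4] 79.0 z95 0.073 [66. 61. 56.]
```

View pics/end.png

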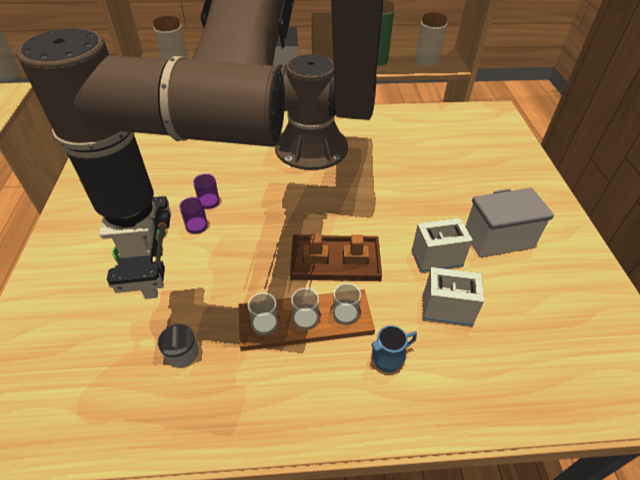

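All three tumblers stand in the board at (262,315), (305,308) and (347,303), and both stoppers stand in the rest at (315,248) and (356,248). Both canisters are open, and the rice container, creamer and timer have not visibly moved. Handing in.

```bash
python3 -c "
from plant import *
print(close_job())"
```

```text
the job is handed in; nothing more can be done
None
```

The job is done and handed in at about 42 s of the 208 s allowed.

- **Stoppers:** I rocked each one about 11° to +y and −y through more than two full cycles while it was seated, then kept rocking during the lift until it came free. The first was standing in the spoon rest before I started on the second.
- **Tumblers:** The three clear tumblers went into wells 2, 1 and 0. I left the green and purple ones alone.

**Last checks:**
- **Positions:** Scene-camera depth put the tumblers within about 1.5 mm of the well centres. Their rims read about 87 mm high, which fits standing on the well floors.
- **Stoppers:** Both read upright in the rest, with knob tops at about 85 mm, so the knob centres are at about 62 mm (limit 75 mm).
- **Timer and creamer:** The timer measured within 1 mm of its start. The final depth check caught only part of the creamer, and it looked unmoved in the picture.
- **Rice container:** I did not re-measure it. It looked unmoved in the last picture and the arm never touched it.

The top camera did not list the tumbler in well 0, probably because the arm was in its view; the scene camera confirmed it. I saw no slackened grip and no knocked tumbler, and none of my checks failed.

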